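Hang the trays on the rail and stock them

TASK

One of the three bays of the rail already has a tray hanging in it: hang the two empty trays in the free bays they fit, each hooked by its lip over the rail and swung down until it hangs flat and level. When both trays hang, stand every slim vial from the bench top in the narrow tray you hung and every brown bottle in the wide one, upright on the tray floor; the brown bottle at the very back of the bench, under the shelf, stays where it is. Do not push the timer, forceps or marker about.

Things in the scene. Friction and masses are not known exactly. Their poses are not given: they have to be found in the camera images.
- tray_wide: loose sheet-metal wide tray, about 200 g (mm): origin under the bowl's middle, x to its back, y across, z up. Bowl 86 deep (x), 128 wide, 34 high, floor 4 thick, walls 3. A partition along x makes two compartments, centres y=+-32, each 59 wide, 80 deep. Lip and heel at the back, grip in the middle.
- tray_wide_grip (a point): middle of the wide tray's grip: a plate on the partition, 64 mm long (x), 9 mm thick (y), from z=49 to z=85 mm above the tray's underside; pinch it across y. The point is at x=0, y=0, z=75 mm of the tray. Axes as the tray's.
- tray_wide_slot (a point): roof of the wide tray's rear slot, tray x=49, z=58 mm. Back wall (outer face x=43) and hanging lip (x=55 to 59, down to z=46) form a slot 12 wide, 12 deep, open below; flange above to z=62. The floor runs back as a heel (z=0 to 4) to x=68: a level tray lowered on the rail strikes with it; front tipped up 30 degrees it stays in front of the rail while the lip goes over, then swing the front down.
- tray_narrow: loose sheet-metal narrow tray, about 170 g (mm): origin under the bowl's middle, x to its back, y across, z up. Bowl 86 deep (x), 90 wide, 34 high, floor 4 thick, walls 3. A partition along x makes two compartments, centres y=+-22, each 40 wide, 80 deep. Lip and heel at the back, grip in the middle.
- tray_narrow_grip (a point): middle of the narrow tray's grip: a plate on the partition, 64 mm long (x), 9 mm thick (y), from z=49 to z=85 mm above the tray's underside; pinch it across y. The point is at x=0, y=0, z=75 mm of the tray. Axes as the tray's.
- tray_narrow_slot (a point): roof of the narrow tray's rear slot, tray x=49, z=58 mm. Back wall (outer face x=43) and hanging lip (x=55 to 59, down to z=46) form a slot 12 wide, 12 deep, open below; flange above to z=62. The floor runs back as a heel (z=0 to 4) to x=68: a level tray lowered on the rail strikes with it; front tipped up 30 degrees it stays in front of the rail while the lip goes over, then swing the front down.
- bay_wide: fixed wide bay (mm): two end plates 148 apart inside, x=-12 to 30, up to z=176, rail and rest bar between. Origin on the bench under the rail's rear face, x away from the robot's side, y along the rail, z up. A tray of its width fits with 10 to spare each side; hung flat its origin is at x=-55, y=0, z=82, axes along the bay's.
- bay_wide_rail (a point): middle of the top edge of the wide bay's rail: a level steel bar along y, 6 mm thick (bay x=-6 to 0), 14 mm high, top at z=140 mm (this point x=-3). The rest bar, on which a hung tray's heel bears, lies behind and below: front face x=13, z=70 to 106 mm. Axes as the bay's.
- bay_narrow: fixed narrow bay (mm): two end plates 110 apart inside, x=-12 to 30, up to z=176, rail and rest bar between. Origin on the bench under the rail's rear face, x away from the robot's side, y along the rail, z up. A tray of its width fits with 10 to spare each side; hung flat its origin is at x=-55, y=0, z=82, axes along the bay's.
- bay_narrow_rail (a point): middle of the top edge of the narrow bay's rail: a level steel bar along y, 6 mm thick (bay x=-6 to 0), 14 mm high, top at z=140 mm (this point x=-3). The rest bar, on which a hung tray's heel bears, lies behind and below: front face x=13, z=70 to 106 mm. Axes as the bay's.
- bay_taken: the third bay: like the narrow one, but a narrow tray with two capped jars (46 mm high) already hangs in it (all fixed). The order of the three bays in the row changes from start to start. They stand 162 mm apart on one base board 12 mm high that reaches 45 mm in front of the rail's rear face.
- bottle_a: brown bottle with black cap, may be absent: body 46 mm diameter, cap 27 mm diameter from 72 to 90 mm high; 90 mm high in all. Origin at the centre of its underside, z up. About 150 g.
- bottle_b: a second brown bottle like bottle_a, may be absent.
- vial_a: slim blue vial with yellow cap, may be absent: body 24 mm diameter to 36 mm high, cap 19 mm diameter, 50 mm high in all. Origin at the centre of its underside, z up.
- vial_b: slim vial with blue cap, white body, same sizes as vial_a, may be absent.
- timer: bench timer 41 x 62 x 65 mm, bystander, loose; origin at the centre of its underside.
- forceps: forceps 13 x 122 x 10 mm lying on the bench, bystander, loose.
- marker: marker pen 12 x 136 x 14 mm lying on the bench, bystander, loose.
There are look-alikes about, which are no part of the job. What is shaped like the bottle_b but turquoise is not meant.

How it is judged:
On the way:
1. both trays hang flat, hooked over the rail, each in the bay of its width (x of tray_wide in the frame of bay_wide between -0.064 and -0.048 m and y of tray_wide in the frame of bay_wide between -0.016 and 0.016 m and z of tray_wide in the frame of bay_wide between 0.077 and 0.088 m and angle between each of tray_wide, tray_narrow's own z axis and vertical below 0.12 rad and angle between the x axis of tray_wide and the x axis of bay_wide, either way round below 0.15 rad and x of tray_narrow in the frame of bay_narrow between -0.064 and -0.048 m and y of tray_narrow in the frame of bay_narrow between -0.016 and 0.016 m and z of tray_narrow in the frame of bay_narrow between 0.077 and 0.088 m and angle between the x axis of tray_narrow and the x axis of bay_narrow, either way round below 0.15 rad), for 0.2 s.
At the end, for the whole second after the job is handed in: Each loose tray hangs in the bay of its width (origin within 8 mm of x=-56, 16 of y=0, 6 of z=82 in the bay's frame), tilted under 0.12 and turned under 0.15 rad; all brown bottles stand in the wide tray, all loose vials in the narrow one, on its floor, tilted under 0.15 rad; all at rest (all of step 1 and linear speed of each of tray_wide, tray_narrow, bottle_a, bottle_b, vial_a, vial_b below 0.02 m/s and x of bottle_a in the frame of tray_wide between -0.04 and 0.04 m and y of bottle_a in the frame of tray_wide between -0.06 and 0.06 m and z of bottle_a in the frame of tray_wide between 0 and 0.012 m and angle between each of bottle_a, bottle_b, vial_a, vial_b's own z axis and vertical below 0.15 rad and x of bottle_b in the frame of tray_wide between -0.04 and 0.04 m and y of bottle_b in the frame of tray_wide between -0.06 and 0.06 m and z of bottle_b in the frame of tray_wide between 0 and 0.012 m and x of vial_a in the frame of tray_narrow between -0.04 and 0.04 m and y of vial_a in the frame of tray_narrow between -0.042 and 0.042 m and z of vial_a in the frame of tray_narrow between 0 and 0.012 m and x of vial_b in the frame of tray_narrow between -0.04 and 0.04 m and y of vial_b in the frame of tray_narrow between -0.042 and 0.042 m and z of vial_b in the frame of tray_narrow between 0 and 0.012 m); the robot touches nothing.
It fails at once if the timer, forceps or marker is shifted by more than 4 cm (distance of any of timer, forceps, marker from where it was at the start of the episode above 0.04 m).
Of bottle_a, bottle_b, vial_a, vial_b only 3 to 4 are there at a start; the rules pass over those that are not, and their reading is None.
At some moment in a run one of tray_wide, tray_narrow may be knocked a few centimetres aside while the robot is not near it.
It also fails if it takes over 200 s, if anything falls off the work surface, if the arm or the gripper's body presses on something with over 40 N, if the wrist force passes 120 N, or if a joint passes its speed limit or range.

ROBOT

A 6-joint arm with a two-finger parallel gripper is mounted at the origin on a cart in front of the work surface, level with it; the furniture and walls round the work are solid. World frame = base frame: x ahead of the robot, y to its left, z up, the work surface at z = 0. Lengths are in m, angles in rad, forces in N, time in s.
With the tool pointing down it reaches from about 0.35 to 0.85 m from the base axis. Payload 8.1 kg.
Tool frame: the origin (TCP) lies at the very end of the fingers, on their centre line; the grasp point (between the pads) lies 19 mm behind it; z points along the fingers, y is the line along which they close (so a half turn about z gives the same grasp; the last joint's range is limited). The gripper opens to 93 mm and grips with 3 to 60 N. Pads are 15 mm wide; open, the fingers measure 128 mm over their backs; the gripper's body (75 mm by 188 mm) begins 65 mm behind the grasp point.
Start: joints at [1.195, 0.13, 1.488, -0, 1.523, -0.085], TCP at [0.172, 0.575, 0.219] pointing down, gripper open.
Joint ranges: [-2.96, 2.96], [-0.89, 2.26], [0.02, 2.5], [-1.34, 4.48], [0, 2.73], [-2.66, 2.66]. Speed limits (rad/s): [2.39, 2.39, 2.79, 3.14, 3.14, 3.14].

INTERFACE

Orientations are given as a rotation vector (axis times angle).
In Python, from plant import robot gives the robot as it stands.
- The arm moves only by the tool play_rows, never from a script. Its argument "deltas" is one flat list of numbers, 5 for each row, row after row: the shift along the tool's x, y, z in mm, then the turn about the tool's z in degrees, then the finger opening in mm, from 0 to 93. A call has 1 to 10 rows; each row shifts and turns the commanded pose from where the row before left it, along the tool's axes as they then stand; what a row does not reach is not made up. A row lasts 1/12 s, in which the tool goes at most 41.7 mm and 7.16 degrees, less where a joint would pass 70% of its speed; a pose out of reach is approached as far as the arm can. A call with a gripper value outside its range is refused whole. The fingers move at their own pace and stop on an object; "newtons" is the grip in N (left out, the last holds). Time passes only in rows, so rows that do not move let the fingers close. It gives the time, the measured TCP pose, the force, the opening and the grip force at its end, in the units of the state.
- robot.read_state(): the state, without advancing time (a new reading comes with each control period).
- robot.read_camera(name): name is "scene" or "side" or "wrist"; returns a dict with "pixels" (420x560x3 uint8, blue, green, red), "mtx" (3x3 intrinsics, pixels), "eye" and "rotation" of the camera in the world. Camera axes: x right, y up, looking along -z (the intrinsics and any distortion apply to the point x, -y, -z); pixel columns grow to the right and rows downward; lengths in m; the calibration is good to about 2 mm. A picture is of the moment at which its call begins. There is no depth.
- robot.close_job(): hands the job in; it is judged then, once.
The state is a dict: "t": time; "q": joint angles; "dq": joint speeds; "joint_torque": joint torques, N m; "tool_pos": TCP position; "orientation": TCP orientation; "force": force on the tool from outside, world axes, zero at the start; "wrist_torque": the same for the moment, N m; "opening": finger opening in m; "gripper_force": force on a finger pad.
Only numpy, scipy, OpenCV 4.12 (cv2) and the standard library are available. Lean on these libraries where they do the work, as an engineer would, in place of code of your own. Each camera call takes 0.05 s, during which the arm holds its last target. There are 200 camera calls.

## Working session

There is one attempt and no reset: what is moved stays moved. The work goes in short steps, Python scripts to look and compute and a tool call to move; the robot and the scene stay as the last step left them, time stands still between calls to the robot, and variables do not carry over. Pictures are saved under pics/ and viewed, at most 14 in all, crops included, and the job is handed in when it is done.

Besides the shell and the picture viewer there is one more tool, called after "Emit:" by a JSON object that holds its "name" and its "arguments", one argument or row to a line. play_rows: Moves the arm, as the interface text tells. Its arguments: {"type":"object","properties":{"deltas":{"type":"array"},"newtons":{"type":"number"}},"required":["deltas"]}

```bash
mkdir -p pics; ls
cat > h.py <<'E'
import numpy as np, cv2
from plant import robot
from scipy.spatial.transform import Rotation as R
def shot(n,save=None):
    c=robot.read_camera(n)
    c={k:np.array(v) if k!='pixels' else v for k,v in c.items()}
    if save: cv2.imwrite('pics/'+save+'.png',c['pixels']); np.savez('pics/'+save+'.npz',**{k:c[k] for k in('pixels','mtx','eye','rotation')})
    return c
def load(s): return dict(np.load('pics/'+s+'.npz'))
def rot(c):
    r=c['rotation']; return r if r.shape==(3,3) else R.from_rotvec(r).as_matrix()
def ray(c,u,v):
    K=c['mtx']; d=np.array([(u-K[0,2])/K[0,0],-(v-K[1,2])/K[1,1],-1.]); return rot(c)@d
def onz(c,u,v,z):
    d=ray(c,u,v); e=c['eye']; return e+d*(z-e[2])/d[2]
def proj(c,p):
    q=rot(c).T@(np.array(p)-c['eye']); K=c['mtx']; return K[0,2]+K[0,0]*q[0]/-q[2], K[1,2]+K[1,1]*q[1]/q[2]
def tri(c1,p1,c2,p2):
    d1,d2=ray(c1,*p1),ray(c2,*p2); A=np.stack([d1,-d2],1); s=np.linalg.lstsq(A,c2['eye']-c1['eye'],rcond=None)[0]
    a=c1['eye']+s[0]*d1;b=c2['eye']+s[1]*d2; return (a+b)/2,np.linalg.norm(a-b)
E
python3 - <<'E'
from h import *
for n in('scene','side','wrist'):
    c=shot(n,n+'0'); print(n,c['eye'],c['rotation'],c['mtx'].tolist(),[k for k in c])
print(robot.read_state())
E
```

```text
pics
scene [-0.43944272 -0.6908432   0.75030166] [ 0.96216032 -0.52055791 -0.85093539] [[446.2647681234824, 0.0, 273.4393668962002], [0.0, 446.2647681234824, 207.52060017614627], [0.0, 0.0, 1.0]] ['pixels', 'mtx', 'eye', 'rotation']
side [0.47922291 1.26870519 0.81078233] [ 0.02148466 -1.60006643 -2.69599826] [[425.16167620149423, 0.0, 286.0176284502477], [0.0, 425.16167620149423, 214.73323914472496], [0.0, 0.0, 1.0]] ['pixels', 'mtx', 'eye', 'rotation']
wrist [0.09399314 0.59834837 0.38355739] [-0.25438005 -0.18538464  1.26926976] [[357.85522982884106, 0.0, 278.25310231665173], [0.0, 357.85522982884106, 214.90131829636044], [0.0, 0.0, 1.0]] ['pixels', 'mtx', 'eye', 'rotation']
{'t': 0.15, 'q': array([ 1.19459813e+00,  1.31000770e-01,  1.48901820e+00, -1.86141389e-05,
        1.52298865e+00, -8.53688765e-02]), 'dq': array([-0.00054904, -0.00130868, -0.00255979,  0.00054823, -0.00164516,
       -0.00059684]), 'joint_torque': array([ 1.18213833e-03, -5.60480797e+01, -4.92333519e+01,  7.69402692e-02,
        3.06318852e-02, -1.13064275e-04]), 'tool_pos': array([0.17185642, 0.57441075, 0.2178266 ]), 'orientation': array([-4.55179555e-01, -3.10813311e+00,  2.17017150e-03]), 'force': array([-0.126678  , -0.02014746,  0.56469883]), 'wrist_torque': array([-0.01082601,  0.01482424,  0.0671213 ]), 'gripper_force': 0.0, 'opening': 0.09297413383638609}
```

View pics/scene0.png

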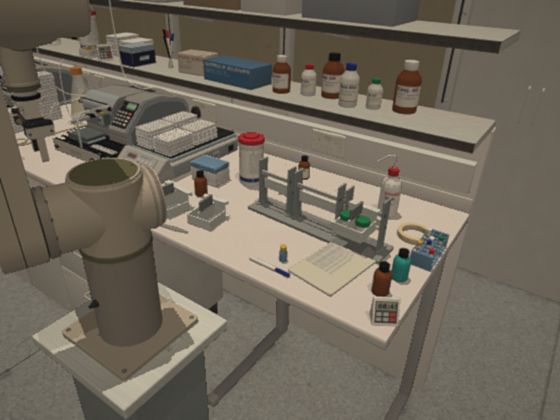

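View pics/side0.png

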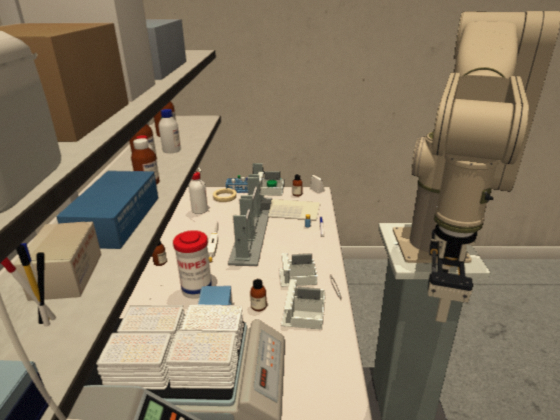

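The scene picture shows the three-bay rail (scene ~260–390, 160–250), with the jars in the right bay, two trays at ~(172,200) and (207,212), brown bottles at (200,184) and (382,280), and a yellow-capped vial at (283,253). The timer is at (385,310). Next, enlarged crops.

Run:
```python
from h import *
a=load('scene0')['pixels'][140:330,150:420]; cv2.imwrite('pics/sc1.png',cv2.resize(a,None,fx=2.9,fy=2.9,interpolation=cv2.INTER_CUBIC))
a=load('side0')['pixels'][165:335,150:360]; cv2.imwrite('pics/sd1.png',cv2.resize(a,None,fx=3.5,fy=3.5,interpolation=cv2.INTER_CUBIC))
```

```text
(no output)
```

View pics/sc1.png

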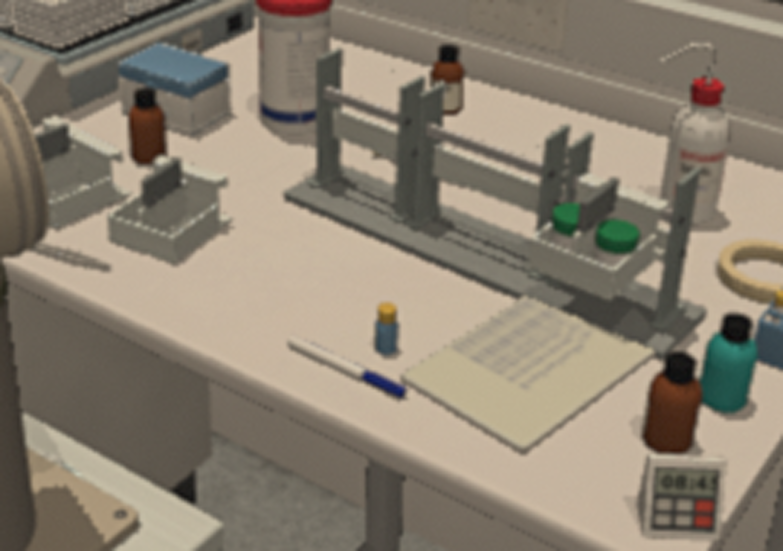

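View pics/sd1.png

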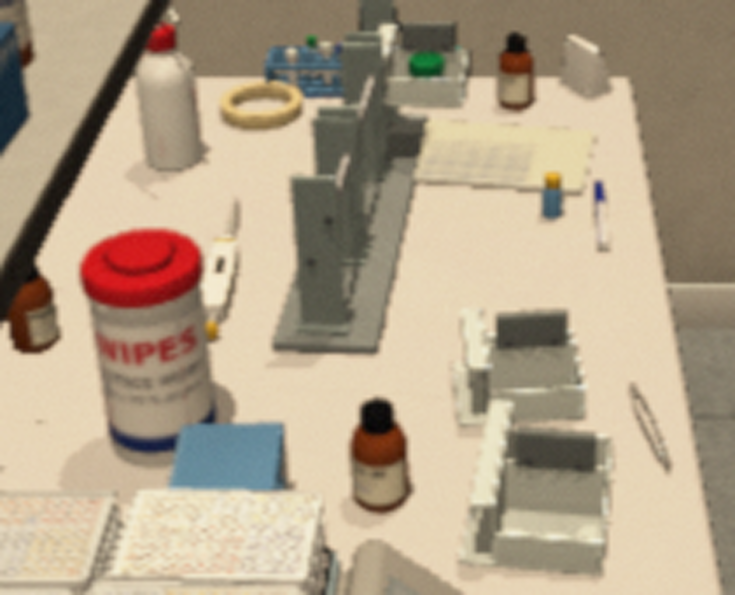

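Run:
```python
from h import *
np.set_printoptions(precision=4,suppress=True)
s=load('scene0'); d=load('side0')
S=lambda x,y:(150+x/2.9,140+y/2.9); D=lambda x,y:(150+x/3.5,165+y/3.5)
for n,p,z in [('Lrail l',(326,90),.14),('Lrail r',(400,114),.14),('Mrail l',(430,129),.14),('Mrail r',(548,166),.14),('plateL top front',(320,55),.176),('plate R top',(689,172),.176),('vial cap',(387,310),.05),('bottle R cap',(681,362),.09),('bottle L cap',(146,95),.09),('narrow grip f',(143,182),.085),('narrow grip b',(178,158),.085),('back bottle',(448,52),.09)]:
    print('S',n,onz(s,*S(*p),z))
for n,p,z in [('wide grip b',(510,432),.085),('wide grip f',(597,440),.085),('nar b',(497,314),.085),('nar f',(567,313),.085),('vial cap',(552,177),.05),('bottle L',(377,408),.09),('bottle R',(517,40),.09),('base corner near',(275,347),.012),('base front near',(377,349),.012),('plate top near b',(292,180),.176),('plate top f',(345,180),.176),('wide back-l',(460,562),.0),('wide fr',(603,567),0.),('nar fr',(583,416),0.),('back bottle',(35,272),.09)]:
    print('D',n,onz(d,*D(*p),z))
```

```text
S Lrail l [0.6262 0.0905 0.14  ]
S Lrail r [ 0.6257 -0.0094  0.14  ]
S Mrail l [ 0.6149 -0.0547  0.14  ]
S Mrail r [ 0.6173 -0.1941  0.14  ]
S plateL top front [0.6339 0.105  0.176 ]
S plate R top [ 0.6259 -0.3354  0.176 ]
S vial cap [ 0.4184 -0.1365  0.05  ]
S bottle R cap [ 0.4561 -0.4125  0.09  ]
S bottle L cap [0.57   0.3157 0.09  ]
S narrow grip f [0.4171 0.1761 0.085 ]
S narrow grip b [0.4801 0.1836 0.085 ]
S back bottle [0.9049 0.0993 0.09  ]
D wide grip b [0.4706 0.3548 0.085 ]
D wide grip f [0.4041 0.3644 0.085 ]
D nar b [0.4807 0.1925 0.085 ]
D nar f [0.4199 0.1909 0.085 ]
D vial cap [ 0.4224 -0.1187  0.05  ]
D bottle L [0.575  0.3314 0.09  ]
D bottle R [ 0.4566 -0.3908  0.09  ]
D base corner near [0.6863 0.1386 0.012 ]
D base front near [0.5916 0.1417 0.012 ]
D plate top near b [0.6622 0.1159 0.176 ]
D plate top f [0.6152 0.1161 0.176 ]
D wide back-l [0.5093 0.4064 0.    ]
D wide fr [0.3996 0.4114 0.    ]
D nar fr [ 0.4056  0.2254 -0.    ]
D back bottle [0.8996 0.132  0.09  ]
```

View pics/wrist0.png

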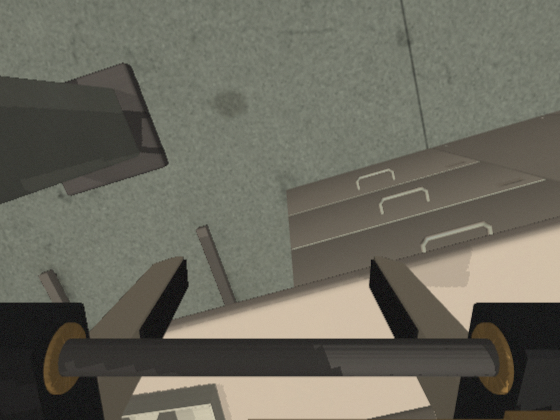

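The wrist picture shows only floor, cart and bench edge behind the fingers (pads at ~(170,270) and (390,270)).

```bash
cat >> h.py <<'E'
np.set_printoptions(precision=4,suppress=True)
def go(x,y,z,ang=None):
    "tool-frame move (mm, deg) to world TCP x,y,z, tool-x heading ang (deg)"
    s=robot.read_state(); M=R.from_rotvec(s['orientation']).as_matrix(); h=np.degrees(np.arctan2(M[1,0],M[0,0]))
    dv=M.T@(np.array([x,y,z])-s['tool_pos']); print('heading',round(h,2),'tool shift mm',(dv*1000).round(1),'turn',None if ang is None else round(-((ang-h+180)%360-180),1),'TCP',s['tool_pos'],'F',s['force'].round(1),'open',round(s['opening']*1e3,1),'t',s['t'])
E
python3 - <<'E'
from h import *
s=robot.read_state(); M=R.from_rotvec(s['orientation']).as_matrix(); w=load('wrist0')
print(M, M.T@(w['eye']-s['tool_pos']), 'cam axes in tool\n', M.T@rot(w))
for h in (180,0):
    a=np.radians(h); T=np.array([[np.cos(a),np.sin(a),0],[np.sin(a),-np.cos(a),0],[0,0,-1]])
    for z in(.3,.4):
        c=dict(mtx=w['mtx'],rotation=T@M.T@rot(w),eye=np.array([0,0,z])+T@M.T@(w['eye']-s['tool_pos']))
        print(h,z,[onz(c,u,v,.14)[:2] for u,v in((0,0),(560,0),(280,210),(280,300))])
go(.45,.2,.35,180)
E
```

```text
[[-0.958   0.2867 -0.0005]
 [ 0.2867  0.958  -0.0013]
 [ 0.0001 -0.0014 -1.    ]] [ 0.0815  0.0004 -0.1657] cam axes in tool
 [[-0.0014  0.9571  0.2897]
 [ 1.      0.0009  0.0017]
 [ 0.0014  0.2897 -0.9571]]
180 0.3 [array([-0.1639, -0.2241]), array([-0.1632,  0.2265]), array([0.0123, 0.0014]), array([0.1082, 0.0014])]
180 0.4 [array([-0.1893, -0.293 ]), array([-0.1882,  0.296 ]), array([0.0411, 0.0018]), array([0.1665, 0.0018])]
0 0.3 [array([0.1639, 0.2241]), array([ 0.1632, -0.2265]), array([-0.0123, -0.0014]), array([-0.1082, -0.0014])]
0 0.4 [array([0.1893, 0.293 ]), array([ 0.1882, -0.296 ]), array([-0.0411, -0.0018]), array([-0.1665, -0.0018])]
heading 163.34 tool shift mm [-373.8 -279.1 -131.8] turn -16.7 TCP [0.1719 0.5744 0.2178] F [-0.1 -0.   0.6] open 93.0 t 0.15
```

Emit:
{"name": "play_rows", "arguments": {
  "deltas": [0,0,-36,-5.6,93,0,0,-36,-5.6,93,0,0,-36,-5.5,93,-25,-25,-12,0,60,-25,-25,-12,0,60,-25,-25,-12,0,60,-25,-25,-12,0,60,-25,-25,-12,0,60,-25,-25,-12,0,60,-25,-25,0,0,60]
}}

```text
t: 0.98
tool_pos: [0.3484, 0.3989, 0.4014]
orientation: [-0.001, 3.139, 0.004]
force: [1.0, 1.4, -0.2]
opening: 0.06
gripper_force: 0.0
```

Emit:
{"name": "play_rows", "arguments": {
  "deltas": [-25,-25,0,0,60,-25,-25,0,0,60,-25,-25,0,0,60,-25,-25,0,0,60,-25,-25,0,0,60,0,0,0,0,60,0,0,0,0,60]
}}

```text
t: 1.57
tool_pos: [0.4731, 0.2735, 0.3979]
orientation: [-0.005, -3.14, 0.001]
force: [-0.9, 0.4, -0.6]
opening: 0.0598
gripper_force: 0.0
```

Run:
```python
from h import *
w=shot('wrist','w1'); go(.62,-.04,.4,180)
```

```text
heading 179.94 tool shift mm [-148.  -314.5   -2. ] turn -0.1 TCP [0.4723 0.2746 0.3982] F [-0.  -0.1  0.1] open 60.0 t 1.6167
```

View pics/w1.png

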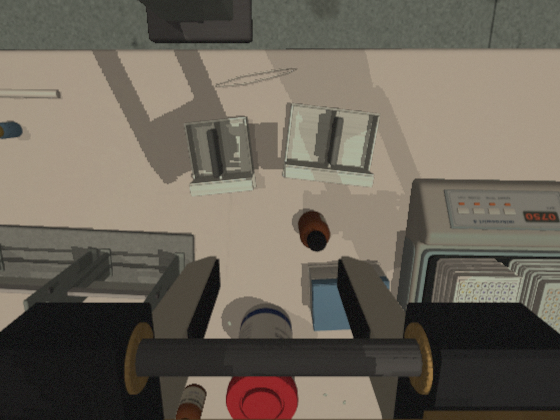

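The view shows the narrow tray at ~(220,155), the wide tray at ~(332,145), the bottle's cap at (317,240) and the narrow bay's left end at bottom left.

Run:
```python
from h import *
a=load('w1')['pixels'][95:205,180:385]; cv2.imwrite('pics/w1c.png',cv2.resize(a,None,fx=3.9,fy=3.9,interpolation=cv2.INTER_CUBIC))
```

```text
(no output)
```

View pics/w1c.png

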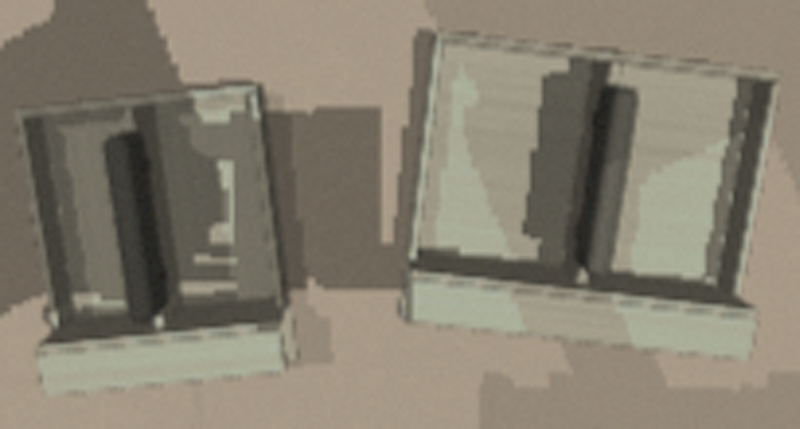

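Emit:
{"name": "play_rows", "arguments": {
  "deltas": [-15,-32,0,0,60,-15,-32,0,0,60,-15,-32,0,0,60,-15,-32,0,0,60,-15,-32,0,0,60,-15,-32,0,0,60,-15,-32,0,0,60,-15,-32,0,0,60,-15,-32,0,0,60,-15,-32,0,0,60]
}}

```text
t: 2.45
tool_pos: [0.6228, -0.0445, 0.3988]
orientation: [-0.005, 3.141, 0.001]
force: [0.4, 0.3, 0.6]
opening: 0.0601
gripper_force: 0.0
```

Emit:
{"name": "play_rows", "arguments": {
  "deltas": [0,0,0,0,40,0,0,0,0,40]
}}

```text
t: 2.62
tool_pos: [0.6226, -0.0449, 0.3977]
orientation: [-0.0, -3.14, -0.001]
force: [0.1, 1.0, 0.1]
opening: 0.0508
gripper_force: 0.0
```

Run:
```python
from h import *
w=shot('wrist','w2'); go(.45,.2,.35,180)
```

```text
heading -179.93 tool shift mm [172.1 243.9  48.6] turn 0.1 TCP [ 0.6224 -0.0438  0.3983] F [ 0.5  1.2 -0.2] open 47.5 t 2.6667
```

View pics/w2.png

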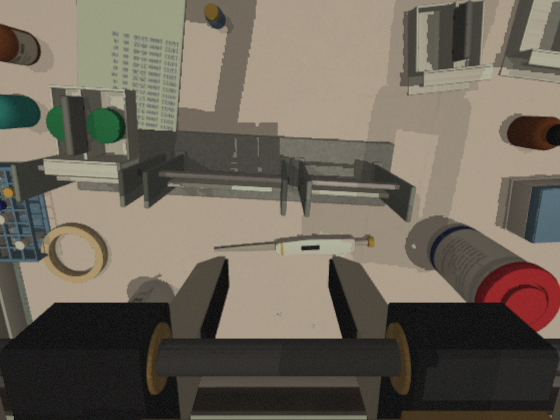

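The bays are, left to right in the picture: taken (90,130), wide (~147–285) and narrow (~300–410). The vial cap is at (212,10). I'll zoom in for the rail edges.

Run:
```python
from h import *
a=load('w2')['pixels'][80:225,20:420]; cv2.imwrite('pics/w2c.png',cv2.resize(a,None,fx=2,fy=4,interpolation=cv2.INTER_CUBIC))
# trays from w1
w=load('w1'); P=lambda x,y:(180+x/3.9,95+y/3.9)
for n,p,z in [('N flange bl',(40,392),.062),('N flange br',(288,370),.062),('N flange fl',(40,348),.062),('N flange fr',(283,328),.062),('N wall fl',(20,112),.034),('N wall fr',(262,84),.034),('N plate f',(124,135),.085),('N plate b',(148,318),.085),
 ('W flange bl',(412,322),.062),('W flange br',(750,357),.062),('W flange fl',(413,272),.062),('W flange fr',(754,308),.062),('W wall fl',(437,35),.034),('W wall fr',(776,75),.034),('W plate f',(622,90),.085),('W plate b',(598,275),.085)]:
    print(n,onz(w,*P(*p),z)[:2])
print('bottleL cap',onz(w,317,240,.09)[:2])
```

```text
N flange bl [0.5134 0.1462]
N flange br [0.5054 0.2381]
N flange fl [0.4968 0.1475]
N flange fr [0.4898 0.2367]
N wall fl [0.4142 0.1397]
N wall fr [0.4046 0.2291]
N plate f [0.4196 0.1868]
N plate b [0.4816 0.1916]
W flange bl [0.4877 0.2837]
W flange br [0.5012 0.4076]
W flange fl [0.4695 0.284 ]
W flange fr [0.4831 0.4078]
W wall fl [0.3877 0.2931]
W wall fr [0.4022 0.417 ]
W plate f [0.4058 0.3527]
W plate b [0.4672 0.3472]
bottleL cap [0.5719 0.3276]
```

View pics/w2c.png

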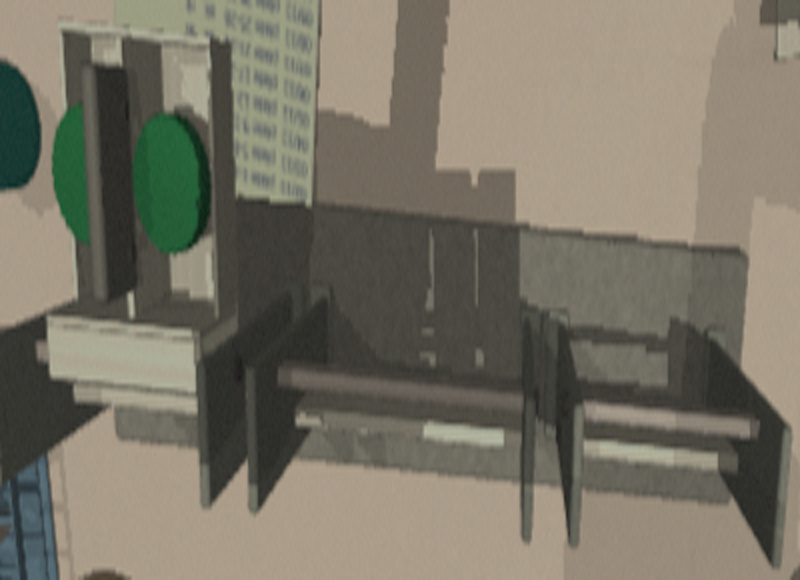

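Run:
```python
from h import *
w=load('w2'); P=lambda x,y:(20+x/2,80+y/4)
for n,p,z in [('W rail f l',(280,366),.14),('W rail f r',(522,388),.14),('W rail r l',(288,386),.14),('W rail r r',(522,407),.14),('N f l',(583,402),.14),('N f r',(757,419),.14),('N r l',(585,422),.14),('N r r',(755,437),.14),('base f l',(320,205),.012),('base f r',(742,248),.012),('base b l',(120,437),.012),('base b r',(730,502),.012),
 ('taken fl l',(50,316),.144),('taken fl r',(196,332),.144),('taken wall fl',(62,24),.116),('fr',(230,40),.116),('plate W l back top',(253,510),.176),('plate W r back',(527,542),.176),('N l b',(573,545),.176),('N r b',(777,565),.176),('taken r b',(206,506),.176)]:
    print(n,onz(w,*P(*p),z)[:2])
```

```text
W rail f l [ 0.6147 -0.1858]
W rail f r [ 0.6215 -0.0415]
W rail r l [ 0.6207 -0.1816]
W rail r r [ 0.6273 -0.0415]
N f l [ 0.6258 -0.0048]
N f r [0.6312 0.1002]
N r l [ 0.632  -0.0035]
N r r [0.6368 0.0995]
base f l [ 0.5758 -0.1926]
base f r [0.5922 0.1262]
base b l [ 0.6647 -0.3574]
base b r [0.692  0.1255]
taken fl l [ 0.599  -0.3176]
taken fl r [ 0.6038 -0.2328]
taken wall fl [ 0.5171 -0.3125]
fr [ 0.5217 -0.214 ]
plate W l back top [ 0.6492 -0.193 ]
plate W r back [ 0.6588 -0.0389]
N l b [ 0.6598 -0.0128]
N r b [0.6659 0.1033]
taken r b [ 0.648  -0.2192]
```

Emit:
{"name": "play_rows", "arguments": {
  "deltas": [0,0,0,-5.1,40,19,27,24,0,40,19,27,24,0,40,19,27,24,0,40,19,27,24,0,40,19,27,24,0,40,19,27,24,0,40,19,27,24,0,40,19,27,24,0,40,19,27,24,0,40]
}}

```text
t: 3.5
tool_pos: [0.428, 0.1846, 0.1822]
orientation: [-0.145, 3.137, 0.002]
force: [1.9, 0.5, -0.5]
opening: 0.0401
gripper_force: 0.0
```

Emit:
{"name": "play_rows", "arguments": {
  "deltas": [0,0,10,0,40,0,0,0,0,40]
}}

```text
t: 3.67
tool_pos: [0.4268, 0.1839, 0.1701]
orientation: [0.15, -3.134, 0.001]
force: [-1.2, -0.1, -0.2]
opening: 0.0397
gripper_force: 0.0
```

Run:
```python
from h import *
w=shot('wrist','w3'); go(.4266,.1864,.053,185)
a=w['pixels'];a=a.copy()
def T(o,h,p): c,s=np.cos(np.radians(h)),np.sin(np.radians(h)); return (o[0]+c*p[0]-s*p[1],o[1]+s*p[0]+c*p[1],p[2])
for p in [(-43,-45,34),(-43,45,34),(43,-45,62),(43,45,62),(-32,0,85),(32,0,85)]:
    u=proj(w,T((.4505,.1885),5,np.array(p)/1000)); cv2.circle(a,(int(u[0]),int(u[1])),3,(0,0,255),1)
cv2.imwrite('pics/w3m.png',a)
```

```text
heading -174.63 tool shift mm [  1.7   3.5 119.1] turn 0.4 TCP [0.4288 0.1831 0.1721] F [ 0.4 -0.5  0.2] open 40.3 t 3.7167
```

View pics/w3m.png

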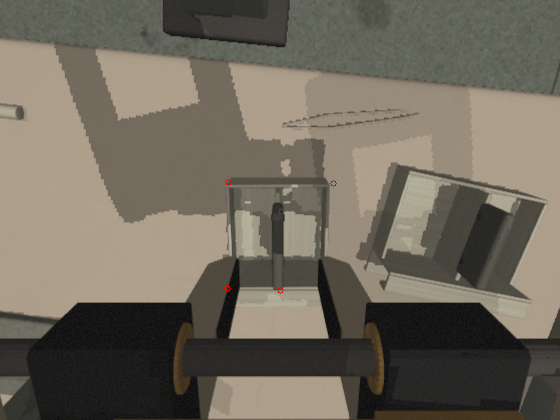

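Markers match the narrow tray within ~3 px. Plate at (279,211), so descend.

Emit:
{"name": "play_rows", "arguments": {
  "deltas": [0,0.5,35,0,40,0,0.5,35,0,40,0,0.5,30,0,40,0,0,14,0,40,0,0,5,0,40,0,0,0,0,0,0,0,0,0,0,0,0,0,0,0,0,0,0,0,0],
  "newtons": 12
}}

```text
t: 4.47
tool_pos: [0.4319, 0.1837, 0.0557]
orientation: [-0.14, 3.135, 0.001]
force: [0.5, 0.2, -0.3]
opening: 0.018
gripper_force: 0.0
```

Emit:
{"name": "play_rows", "arguments": {
  "deltas": [0,0,0,0,0,0,0,0,0,0,0,0,-10,0,0,0,0,-20,0,0,0,0,-20,0,0,0,0,-20,0,0,0,0,0,0,0,0,0,0,0,0]
}}

```text
t: 5.13
tool_pos: [0.4311, 0.1836, 0.1249]
orientation: [-0.141, 3.136, 0.001]
force: [-0.4, 0.2, -1.2]
opening: 0.009
gripper_force: 12.0
```

Run:
```python
from h import *
w=shot('side','s1');go(.45,.1,.25,180)
a=w['pixels'];u=proj(w,(.45,.18,.1));print(u)
u=[int(i) for i in u]
b=shot('scene')['pixels'];U=[int(i) for i in proj(load('scene0'),(.45,.18,.1))];print(U)
f=lambda i,u:cv2.resize(i[max(0,u[1]-60):u[1]+60,u[0]-50:u[0]+50],(400,480),interpolation=cv2.INTER_CUBIC)
cv2.imwrite('pics/s1c.png',np.hstack([f(a,u),f(b,U)]))
```

```text
heading -174.86 tool shift mm [ -12.4  -84.8 -126.5] turn 5.1 TCP [0.4301 0.1833 0.1235] F [-0.4  0.2 -1.8] open 9.4 t 5.1833
(np.float64(302.0697570167709), np.float64(248.32002329069044))
[205, 194]
```

View pics/s1c.png

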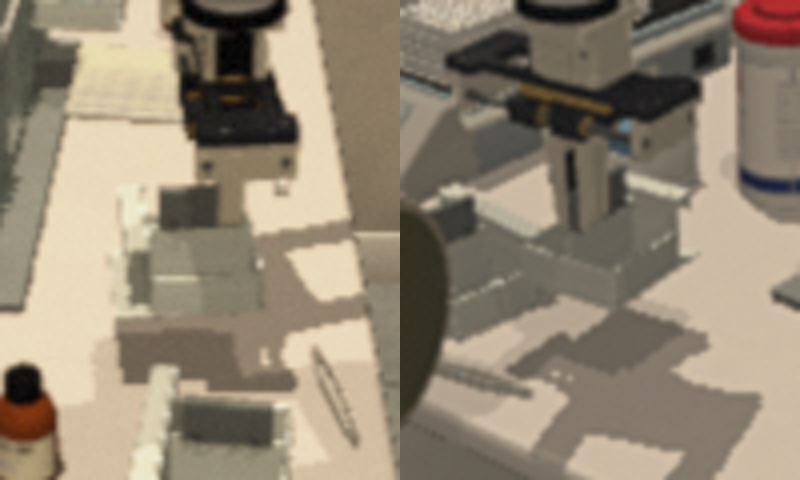

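The tray is held level, with no swing. Loosen the grip gradually so it swings.

Emit:
{"name": "play_rows", "arguments": {
  "deltas": [0,0,5,0,0,0,0,5,0,0,0,0,5,0,0,0,0,0,0,0],
  "newtons": 7
}}

```text
t: 5.57
tool_pos: [0.4287, 0.1829, 0.1062]
orientation: [0.141, -3.135, 0.001]
force: [-0.2, -0.4, -1.8]
opening: 0.0089
gripper_force: 7.0
```

```bash
cat >> h.py <<'E'
def tray_crop():
    "side view crop stats: flange brightness centroid near held tray"
    s=robot.read_state(); w=shot('side'); p=s['tool_pos']; return w,s
def heel_px(w,p):
    "rows/cols of bright flange in window around the held tray"
    u,v=[int(i) for i in proj(w,p)]; a=w['pixels'][v-40:v+60,u-45:u+45]; return a
E
python3 - <<'E'
from h import *
w,s=tray_crop(); print(s['wrist_torque'],s['force']); cv2.imwrite('pics/a7.png',heel_px(w,s['tool_pos']))
E
```

```text
[ 0.0521  0.0984 -0.0556] [-0.2309 -0.3846 -1.815 ]
```

Emit:
{"name": "play_rows", "arguments": {
  "deltas": [0,0,0,0,0,0,0,0,0,0,0,0,0,0,0],
  "newtons": 5
}}

```text
t: 5.87
tool_pos: [0.4304, 0.1834, 0.1089]
orientation: [-0.141, 3.138, 0.0]
force: [-0.3, 0.1, -1.1]
opening: 0.0094
gripper_force: 5.0
```

Run:
```python
from h import *
w,s=tray_crop(); print(s['tool_pos'],s['wrist_torque'],s['force'],s['opening'],s['gripper_force']); b=heel_px(w,s['tool_pos']); cv2.imwrite('pics/a5.png',b)
a=cv2.imread('pics/a7.png'); print(cv2.absdiff(a,b).mean())
```

```text
[0.4304 0.1834 0.1089] [0.0498 0.0558 0.0406] [-0.2979  0.1175 -1.1112] 0.009396043500262454 4.99856561422348
7.814
```

Emit:
{"name": "play_rows", "arguments": {
  "deltas": [0,0,0,0,0,0,0,0,0,0,0,0,0,0,0],
  "newtons": 4
}}

```text
t: 6.17
tool_pos: [0.4303, 0.1834, 0.1088]
orientation: [-0.141, 3.138, 0.0]
force: [0.0, -1.2, -1.3]
opening: 0.009
gripper_force: 4.0
```

Run:
```python
from h import *
w,s=tray_crop(); print(s['tool_pos'],s['wrist_torque'],s['force'],s['opening'],s['gripper_force']); b=heel_px(w,s['tool_pos']); cv2.imwrite('pics/a4.png',b)
a=cv2.imread('pics/a7.png'); print(cv2.absdiff(a,b).mean())
```

```text
[0.4303 0.1834 0.1088] [0.0068 0.0326 0.0054] [ 0.026  -1.2478 -1.2955] 0.008976453733710569 3.999987915158272
8.006296296296297
```

Run:
```python
import cv2,numpy as np
ch=" .:-=+*#%@"
for n in('a7','a4'):
    g=cv2.cvtColor(cv2.imread(f'pics/{n}.png'),6)[15:100]; g=cv2.resize(g,(60,34),interpolation=cv2.INTER_AREA)
    print(n); print('\n'.join(''.join(ch[min(9,int(v)*10//230)] for v in r) for r in g))
```

```text
a7
*+#@@@@@@@@@@@@@@@@@@@#-...............:-+@@@@@%*+++++++++++
**%@@@@@@@@@@@@@@@@@@@%=:................:#@@@@@*+++++++++++
**@@@@@@@@@@@@@@@@@@@@@#-................:#@@@@@#+++++++++++
*#@@@@@@@@@@@@@@@@@@@@@@#=-:--------=====+%@@@@@%+++++++++++
*%@@@@@@@@@@@@@@@@@@@@@@#*+++++++++++++==*%@@@@@%*++++++++++
#@@@@@@@@@@@@@@@@@@@@@@@#+--+++++++++++==*@@@@@@@#+==+++++++
%@@@@@@@@@@@@@@@@@@@@@@@#+==+++++******###@@@@@@@%++=+++++=+
@@@@@@@@@@@@@@@@@@%*+++==----=++*%@@@@@@@@@@@@@@@%*=========
@@@@@@@@@@@@@@@@@@#=----::::-+++*%@@@@@@@@@@@%%%##+=========
@@@@@@@@@@@@%@@@@@#=---:::::-++++*@@@%%%####****+++*********
@@@@@@@@@@@@%@@@%*+-::::::::-=+=++****+++++++****##*********
@@@@@@@@@@@@@%@@##*==========++++++++++*##%%%%@@@@@#********
@@@@@@@@@@@@@%%@@%*+++**+++++++++++++++*%@@@@@@@@@@#++++++++
@@@@@@@@@@@@@#%##*+*****+++++++++++*++++*%@@@@@@@@@%++++++++
@@@@@@@@@@%%%#+===+*****+++++++++++**++++*%@@@@@@@@@*+++++++
@@@@@@@@@@@@%%+==+******++++++++++=+++++++*#@@@@@@@@#+++++++
@@@@@@@@@@@@%#+==+***####*+++++++++++++++++*#%###***++++++++
@@@@@@@@@@@%%%*===+*******+++++++++++++++++++++++++++=++++++
[... 2353 characters left out ...]
==+++#*+#@@@@%*#%@@@@%@%*++++
@@@@@@@@@%%%*=====*##*+==========+++*+++#%%%%***%%%%%%%#++++
@@@@@@@@@%%%#+===*%%%#+=+++==============+#%%##*#%%%%%%#++++
%@@@@@@@@@%%######%@%#*#%%#+==============#%%#*###%%%%%#++++
=#@@@@@@%%%%%%%%%%@%%#**+**+==++++*###%%%%%%%%#*##%%%%%%*+++
:=#%%%%%%%%%%%%%%%@@#+=----=======++++#%%@%%%%%#*#*%%%%%**++
::*%%%%%%%%%%%%%%@@%#+----------------+*#%@%%%%%**##%%%%#+++
::*%%%%%%%%%%%%%%@%%*=----------------+*#%@@%%%%#***%%%%#*++
==*%%%%%%%%%%%%%%@@%**+--:--------:::-+*%%@@@%%%%%*+*%%%%*++
+=+#%%%%%%%%%%%%@@@%+**+++++++=====-==*##%@@@@%%%%%*#%%%%#++
*==#%%%%%%%%%%%@@@@%=+***++***++**++****#%@@@@@%%%%%%%%%%#*+
*=-*%%%%%%%%%%%@@@%*=+*******************%%%%%%%%%%%%%%%%%*+
```

Emit:
{"name": "play_rows", "arguments": {
  "deltas": [0,0,0,0,0,0,0,0,0,0,0,0,0,0,0,0,0,-15,0,0,0,0,4,0,0,0,0,4,0,0,0,0,4,0,0,0,0,0,0,0],
  "newtons": 3
}}

```text
t: 6.88
tool_pos: [0.4291, 0.183, 0.1096]
orientation: [0.141, -3.136, 0.001]
force: [-0.6, -0.9, -2.0]
opening: 0.0089
gripper_force: 3.0
```

```bash
cat >> h.py <<'E'
def asc(w,p,n=None):
    ch=" .:-=+*#%@"; u,v=[int(i) for i in proj(w,p)]; g=cv2.cvtColor(w['pixels'],6)[v-30:v+45,u-45:u+45]; g=cv2.resize(g,(60,30),interpolation=cv2.INTER_AREA)
    print('\n'.join(''.join(ch[min(9,int(v)*10//230)] for v in r) for r in g))
E
python3 - <<'E'
from h import *
w,s=tray_crop(); print(s['tool_pos'],s['wrist_torque'],s['force'],s['opening'],s['gripper_force']); asc(w,s['tool_pos'])
E
```

```text
[0.4291 0.183  0.1096] [0.0417 0.0098 0.037 ] [-0.6253 -0.9282 -2.0478] 0.008899281755051103 2.9999831691384315
**+*#########%####%%%#=:::........ ...:*@@@@@@@#++++++++++++
***%@@@@@@@@@@%%%%%%%%+................=%@@@@@@#++++++++++++
*+#@@@@@@@@@@@@@@@@@@@#-...............:-+@@@@@%++++++++++++
*+%@@@@@@@@@@@@@@@@@@@%=:..............:.:#@@@@@*+++++++++++
**@@@@@@@@@@@@@@@@@@@@%*-................:#@@@@@#+++++++++++
*#@@@@@@@@@@@@@@@@@@@@@@#=---------======+%@@@@@%+++++++++++
*%@@@@@@@@@@@@@@@@@@@@@@%*+++++++++++++==*@@@@@@%+++++++++++
#@@@@@@@@@@@@@@@@@@@@@@@#+--+++++++++++==*@@@@@@@#++++++++++
%@@@@@@@@@@@@@@@@@@@@@@@%*+++++++*****####@@@@@@@#++=+++++++
%@@@@@@@@@@@@@@@@@@@@@@@@@%#++++*%@@@@@@@@@@@@@@@%+===++=+==
@@@@@@@@@@@@@@@@@@@@@@@%*+---++++#%%%@@@@@@@@@@@%%*=========
@@@@@@@@@@@@@@@@@@@%#*+=::::-++++=+++#@@%%%%##****+=+++=====
@@@@@@@@@@@@@@@@@%*=---:::::-====-=++++*+++++++++***########
@@@@@@@@@@@@@@@@@@#+---::::::--=+++++++++**###%%%%%*********
@@@@@@@@@@@@@@@@@@%+=--::--==+++++++++=+%@@@@@@@@@@#+*******
@@@@@@@@@@@@@@@@@%#*+=-==+++++++++++++++*%@@@@@@@@@%++++++++
@@@@@@@@@@@@@@@@%%%%**+++++++++++++++++++*%@@@@@@@@%*+++++++
@@@@@@@@@@@@@@@@@%%#++**++++++++++++++++++*%@@@@@@@@*+++++++
@@@@@@@@@@@@@@@@%%#*+++*++++++++++++++++=++*%%%%%###*+++++++
@@@@@@@@@@@@@@@@#*+=++++++++++++++++++++++*++***+++++=++++++
@@@@@@@@@@@@@@@%*++==+****++++++++++++++++++++++++***+++++++
@@@@@@@@@@@@@@@%*++===+***++++++++++++++++++**#%%%@@@#++++++
@@@@@@@@@@@@%%%%*======+**+++++======+++#%@@@@@@@@@@@%*+++++
@@@@@@@@@@@@%%%%*======++*++=========+++#@@@%%@@@@@@@@*+++++
@@@@@@@@@@@@%%%%#+=*%##*++============++*%@%**%@@@%%@@#+++++
@@@@@@@@@@@@%%%%#*##%#================+++*%%#**#%%%%%%#*++++
@@@@@@@@@@@@%%%%%%@%%*===================+#%##**%%%%%%#+++++
@@@@@@@@@@@@%%%%%%@@%*+*##+==============*%%%*##*%%%%%#*++++
*@@@@@@@%%%%%%%%%%@%#**+**+===+++*###%%%%%%%%#*###%%%%%*++++
-*%%%%%%%%%%%%%%%@@%+==----=======+++*%%@@%%%%#*#*#%%%%#++++
```

It swung. One more jerk, then measure the tilt.

Emit:
{"name": "play_rows", "arguments": {
  "deltas": [0,0,-15,0,0,0,0,4,0,0,0,0,4,0,0,0,0,4,0,0,0,0,-15,0,0,0,0,4,0,0,0,0,4,0,0,0,0,0,0,0],
  "newtons": 3
}}

```text
t: 7.6
tool_pos: [0.4293, 0.1831, 0.1196]
orientation: [0.141, -3.136, 0.001]
force: [-0.5, -0.6, -1.1]
opening: 0.0089
gripper_force: 3.0
```

Run:
```python
from h import *
w,s=tray_crop(); p=s['tool_pos']; print(p,s['force'])
asc(w,p)
# predicted pixel of plate back-top corner & heel for tilts, pivot at grip (tray x=-20,z=.075-ish)
h=np.radians(5.1); ex=np.array([np.cos(h),np.sin(h),0]); g=p+[0,0,.019]
u0,v0=[int(i) for i in proj(w,p)]
for t in (10,15,20,25,30,35):
    a=np.radians(t); X=ex*np.cos(a)+np.array([0,0,-np.sin(a)]); Z=ex*np.sin(a)+np.array([0,0,np.cos(a)])
    f=lambda x,z,y=0:[(q) for q in ((proj(w,g+X*(x+.020)+Z*(z-.073)+np.array([-np.sin(h),np.cos(h),0])*y)-np.array([u0-45,v0-30]))/[1.5,2.5]).round(1)]
    print(t,'plate back top',f(.032,.085),'plate back bot',f(.032,.05),'lip end',f(.059,.062,.045),'heel',f(.068,0,.045),'front bot',f(-.043,0,.045))
```

```text
[0.4293 0.1831 0.1196] [-0.4882 -0.592  -1.0843]
++*%%%%%%%%%%%%%%%%%%%=::......... ...:*@@@@@@%+++++++++++++
****#########%%%%%%%%%+................=#%@@@@%#++++++++++++
***%@@@@@@@@@%##%%%%%%*:................:+%@@@@#++++++++++++
***@@@@@@@@@@@@@@@@@@@%=:................:#@@@@%++++++++++++
*+%@@@@@@@@@@@@@@@@@@@@*-................:#@@@@@*+++++++++++
**@@@@@@@@@@@@@@@@@@@@@@#=------=========+%@@@@@*+++++++++++
*#@@@@@@@@@@@@@@@@@@@@@@#*+++++++++++++==*%@@@@@#+++++++++++
*%@@@@@@@@@@@@@@@@@@@@@@#+-=+++++++++++==*@@@@@@%+++++++++++
*@@@@@@@@@@@@@@@@@@@@@@@#*+++++++*****++*#@@@@@@@#++=+++++++
%@@@@@@@@@@@@@@@@@@@@@@@@@%#++++*%@@@%##%@@@@@@@@#==++++++++
%@@@@@@@@@@@@@@@@@@@@@@@#*=--++++#%%#%@@@@@@@@@@@%++++++++==
@@@@@@@@@@@@@@@@@@@@%%*=-:::-++++=+++*%@@@@@@@@@@@*=========
@@@@@@@@@@@@@@@@@%#*=---::::-=++=-=+++*%%@%%##****==++======
@@@@@@@@@@@@@@@@@%%+---::::::--==++++++++**++++++++*########
@@@@@@@@@@@@@@@@@@%+=--:::--==++++++++==+****###%%%*********
@@@@@@@@@@@@@@@@@@%#+=---=++++++++++++++*%@@@@@@@@@#********
@@@@@@@@@@@@@@@@@%%#**++++++++++++++++++*%@@@@@@@@@%++++++++
@@@@@@@@@@@@@@
[... 1524 characters left out ...]
float64(18.5), np.float64(11.6)] plate back bot [np.float64(21.8), np.float64(15.1)] lip end [np.float64(16.1), np.float64(18.7)] heel [np.float64(20.2), np.float64(25.1)] front bot [np.float64(42.6), np.float64(19.3)]
30 plate back top [np.float64(18.8), np.float64(12.1)] plate back bot [np.float64(22.6), np.float64(15.4)] lip end [np.float64(17.0), np.float64(19.3)] heel [np.float64(22.2), np.float64(25.5)] front bot [np.float64(43.7), np.float64(18.8)]
35 plate back top [np.float64(19.1), np.float64(12.6)] plate back bot [np.float64(23.5), np.float64(15.6)] lip end [np.float64(18.0), np.float64(19.9)] heel [np.float64(24.3), np.float64(25.8)] front bot [np.float64(44.7), np.float64(18.2)]
```

Tilt matches ~26°. Firm the grip and travel to in front of the narrow bay.

Emit:
{"name": "play_rows", "arguments": {
  "deltas": [0,0,0,0,0,0,0,-16,2.1,0,0,0,-16,2.1,0,0,0,-16,2.1,0,0,0,-16,2.0,0,-10,-17,-4,0,0,-10,-17,-4,0,0,-10,-17,-4,0,0,-10,-17,0,0,0,-10,-17,0,0,0],
  "newtons": 9
}}

```text
t: 8.48
tool_pos: [0.476, 0.0949, 0.1978]
orientation: [0.086, 3.14, 0.0]
force: [-0.0, 0.6, -2.3]
opening: 0.009
gripper_force: 9.0
```

```bash
cat >> h.py <<'E'
BN=(np.array([.6337,.0465]),-3.2); BW=(np.array([.6245,-.115]),-3.2)
def bay(b,x,y=0): h=np.radians(b[1]); return b[0]+[np.cos(h)*x-np.sin(h)*y, np.sin(h)*x+np.cos(h)*y]
E
python3 - <<'E'
from h import *
go(*bay(BN,-.120),.205,176.8)
E
```

```text
heading 176.85 tool shift mm [-40.1 -39.6  -7.2] turn 0.1 TCP [0.476  0.0949 0.1978] F [-0.   0.6 -2.3] open 9.0 t 8.4833
```

Emit:
{"name": "play_rows", "arguments": {
  "deltas": [-10,-10,-1,0,0,-10,-10,-1,0,0,-10,-10,-1,0,0,-10,-10,-1,0,0,0,0,0,0,0,0,0,0,0,0],
  "newtons": 9
}}

```text
t: 8.98
tool_pos: [0.5136, 0.0532, 0.2015]
orientation: [-0.088, -3.14, -0.0]
force: [-0.1, -0.7, -1.4]
opening: 0.0087
gripper_force: 9.0
```

```bash
cat >> h.py <<'E'
def pred(w,p,h,t,xg,zg,half):
    "pixels of tray features for tilt t, grip at tray (xg,zg)"
    h=np.radians(h); ex=np.array([np.cos(h),np.sin(h),0]); ey=np.array([-np.sin(h),np.cos(h),0]); g=p+np.array([0,0,.019]); a=np.radians(t)
    X=ex*np.cos(a)-np.array([0,0,np.sin(a)]); Z=ex*np.sin(a)+np.array([0,0,np.cos(a)])
    pts=dict(platebt=(.032,0,.085),lipL=(.059,half,.062),lipR=(.059,-half,.062),flL=(-.043,half,.034),flR=(-.043,-half,.034),heelL=(.068,half,0),frbL=(-.043,half,0),frbR=(-.043,-half,0))
    return {k:proj(w,g+X*(v[0]-xg)+ey*v[1]+Z*(v[2]-zg)) for k,v in pts.items()}
E
python3 - <<'E'
from h import *
s=robot.read_state(); p=s['tool_pos']; ims=[]
for n in('side','scene'):
    w=shot(n,n+'_n1'); a=w['pixels'].copy(); q=pred(w,p,-3.2,26,-.020,.0747,.045)
    u,v=[int(i) for i in proj(w,p+np.array([.05,0,-.03]))]
    z=5; a=cv2.resize(a[v-55:v+55,u-40:u+40],None,fx=z,fy=z,interpolation=cv2.INTER_CUBIC)
    for i in q.values(): cv2.circle(a,(int((i[0]-u+40+.5)*z),int((i[1]-v+55+.5)*z)),5,(0,0,255),1)
    ims.append(a)
cv2.imwrite('pics/n1.png',np.hstack(ims)); go(*bay(BN,-.052),.193,176.8)
E
```

```text
heading 176.84 tool shift mm [-68.9  -0.7   8.3] turn 0.0 TCP [0.513  0.0539 0.2014] F [-0.1  1.  -1.2] open 9.0 t 9.0833
```

View pics/n1.png

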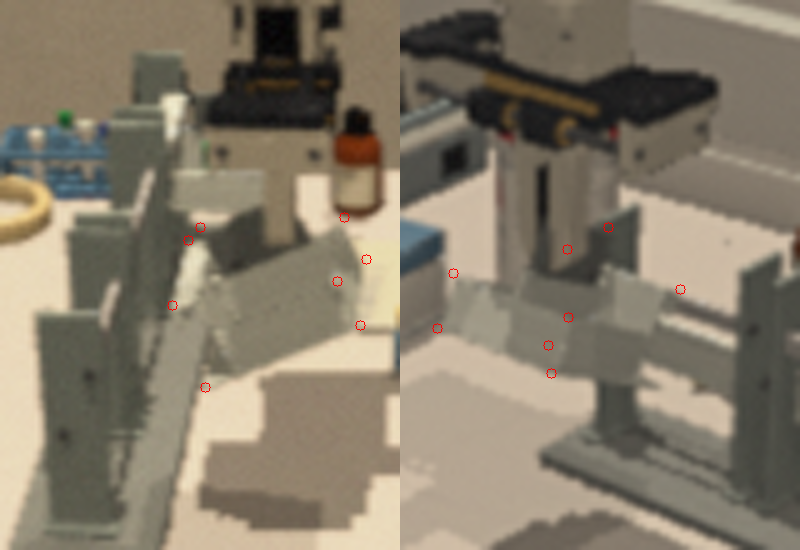

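The tray is tipped ~28–30° and centred before the narrow bay (heel at ~(207,376) in the side crop). Move in over the rail.

Emit:
{"name": "play_rows", "arguments": {
  "deltas": [-14,0,0,0,0,-14,0,0,0,0,-14,0,0,0,0,-14,0,0,0,0,-10,0,0,0,0,-6,0,0,0,0,0,0,0,0,0,0,0,0,0,0],
  "newtons": 6
}}

```text
t: 9.75
tool_pos: [0.5846, 0.05, 0.2014]
orientation: [-0.086, -3.14, -0.0]
force: [-0.9, 0.3, -1.8]
opening: 0.0091
gripper_force: 6.0
```

Emit:
{"name": "play_rows", "arguments": {
  "deltas": [0,0,5,0,0,0,0,5,0,0,0,0,3,0,0,0,0,3,0,0,0,0,0,0,0],
  "newtons": 6
}}

```text
t: 10.17
tool_pos: [0.5843, 0.0496, 0.1845]
orientation: [-0.087, -3.139, 0.0]
force: [0.6, -0.1, -2.5]
opening: 0.009
gripper_force: 6.0
```

Run:
```python
from h import *
go(*bay(BN,-.048),.185,176.8); print(robot.read_state()['wrist_torque'])
w=shot('side'); asc(w,robot.read_state()['tool_pos']+np.array([.03,0,-.02]))
```

```text
heading 176.84 tool shift mm [-1.5 -0.3 -0.5] turn 0.0 TCP [0.5843 0.0496 0.1845] F [ 0.6 -0.1 -2.5] open 9.0 t 10.1667
[0.0205 0.0015 0.0042]
+++++++++++++++=-=#*=====-..........:......:----==**++++++=:
++++++++++++++==-=++=====-:..............:::----++*#++++++-:
++++++++++++++--=========++++++++++++++++=:::::-+***==++++=:
*%%%%%%%%%%%%#==++++=--=-==-=++++++++++==+++++****##*%%%%#+=
*%@@@@@@%%##*****###+========++++++++++==+**********%@@@@%++
+%@@@@%#+++++**+*+*%#*++*+**+===*+++++++++*********#%@@@@%+*
+%@@@%%#*%@@@@@@@%%#*%@@####*++**==+++=*########**#%@@@@@%*=
+#@@@#**#%%%%%%##*++*%@%+======+=-=+++=+*###%@@@@@@@@@@@@@%%
+#@@@%*+++++++++++*%@@#+======--::=+++=--===*@@@@@@@@@@@@@@@
+*@@@@@@%%####%%%@@@@@#=---=--::::=+++=:--==*#@@@@@@@@@@@@@@
+*%@@@@@@@@@@@@@@@@@@@%+-==---::::-===---=++++*%@@@@@@@@@@@@
++*%@@@@@@@@@@@@@@@@@@%++#%*--:::::---=++++++++*%%%@%%%@%%%@
++#@@@@@@@@@@@@@@@@@@@%*#@@#=-::--==+++++++***++*%%%%%%%%%%%
#%@@@@@@@@@@@@@@@@@@@@@#%%%*++==+++++++++++*#**+#%%%%%%%%%%%
@@@@@@@@@@@@@@@@@@%#######*++**+++++++++++++**##%%%%%%%%%%%%
@@@@@@@@@@@@@@@@@@#=========+**+++++++++++
[... 172 characters left out ...]
+++++++++++*#%@@@@@@@@@@@@@@@
@@@@@@@%#%@@@@@@@@%*--------=+++++++++===+*#################
@@@@@@%##@@@@@@@@@@*=-------==++++++=---=++++++++++++++++***
@@@@@@@%%@@@@@@@@@@*--------+*+===++----=+++++++++++*%%%%%@@
+%@@@@@@@@@@@@@@@@@#=------------=++---=++++++++++++%@@@@@@@
-+%@@@@@%@@@@@@@@@@%=------------++=---=++++++++++++%@@@@@@@
-=%@#+@@#%@@@@@@@@@%=-:----------------+++++++++++++%@@@@@@@
:-%@##@%#@@@@@@@@@@#=--------:--------=+++++++++++++*#######
:+@@@@@*#@@@@@@@@@%*=-----------------=+++++++++++++++++++++
=*@@@@%+%@@@@@@@@@#*=--------:::::----+++++++++++*##########
=+@@@@#*@@@@@@@@@%**=--------::::::::-+++++++++++#@@@@@@@@@@
=+#%%#+#@@@@@@@@@#**+--------::::::::-======++++*#@@@@@@@@@@
```

Emit:
{"name": "play_rows", "arguments": {
  "deltas": [0,0,2,0,0,0,0,2,0,0,0,0,0,0,0],
  "newtons": 5
}}

```text
t: 10.47
tool_pos: [0.5849, 0.0495, 0.1813]
orientation: [-0.087, -3.14, 0.0]
force: [-0.8, 0.1, -2.0]
opening: 0.0087
gripper_force: 5.0
```

Emit:
{"name": "play_rows", "arguments": {
  "deltas": [2,0,0,0,0,2,0,0,0,0,0,0,0,0,0]
}}

```text
t: 10.72
tool_pos: [0.5808, 0.0499, 0.1817]
orientation: [-0.087, -3.14, -0.0]
force: [-0.1, -0.3, -1.8]
opening: 0.0091
gripper_force: 5.0
```

Emit:
{"name": "play_rows", "arguments": {
  "deltas": [2,0,0,0,0,2,0,0,0,0,0,0,0,0,0]
}}

```text
t: 10.97
tool_pos: [0.5771, 0.05, 0.1817]
orientation: [0.087, 3.14, -0.0]
force: [2.2, -0.4, -2.7]
opening: 0.0089
gripper_force: 5.0
```

Emit:
{"name": "play_rows", "arguments": {
  "deltas": [-3,0,0,0,0,0,0,3,0,0,0,0,3,0,0,0,0,0,0,0]
}}

```text
t: 11.3
tool_pos: [0.5795, 0.0499, 0.1745]
orientation: [-0.087, -3.139, 0.0]
force: [0.2, 0.3, -2.7]
opening: 0.0092
gripper_force: 5.0
```

Emit:
{"name": "play_rows", "arguments": {
  "deltas": [0,0,2,0,0,0,0,2,0,0,0,0,0,0,0]
}}

```text
t: 11.55
tool_pos: [0.5797, 0.0499, 0.1713]
orientation: [-0.087, -3.139, 0.0]
force: [-3.2, -0.2, -0.9]
opening: 0.0089
gripper_force: 5.0
```

Emit:
{"name": "play_rows", "arguments": {
  "deltas": [2,0,0,0,0,2,0,0,0,0,0,0,0,0,0]
}}

```text
t: 11.8
tool_pos: [0.5761, 0.05, 0.1717]
orientation: [0.087, 3.14, -0.0]
force: [1.0, -0.3, -3.2]
opening: 0.0091
gripper_force: 5.0
```

The rail is in the slot. Swing the front down along an arc with a light grip.

Emit:
{"name": "play_rows", "arguments": {
  "deltas": [2,0,4,0,0,2,0,4,0,0,2,0,4,0,0,2,0,4,0,0,0,0,0,0,0],
  "newtons": 3
}}

```text
t: 12.22
tool_pos: [0.5671, 0.0506, 0.1543]
orientation: [-0.087, -3.139, 0.0]
force: [-0.3, 0.2, -1.0]
opening: 0.0089
gripper_force: 3.0
```

Emit:
{"name": "play_rows", "arguments": {
  "deltas": [2,0,4,0,0,2,0,4,0,0,1,0,4,0,0,1,0,4,0,0,0,0,0,0,0]
}}

```text
t: 12.63
tool_pos: [0.5621, 0.0509, 0.1393]
orientation: [0.087, 3.14, 0.0]
force: [1.4, -0.0, 0.2]
opening: 0.0089
gripper_force: 3.0
```

Run:
```python
from h import *
go(*bay(BN,-.075),.138,176.8)
w=shot('side','sn2'); asc(w,robot.read_state()['tool_pos']+np.array([.03,0,-.02]))
```

```text
heading 176.84 tool shift mm [ 3.2 -0.4  1.3] turn 0.0 TCP [0.5621 0.0509 0.1393] F [ 1.4 -0.   0.2] open 8.9 t 12.6333
@%#++++++++++#%#+==+====--:................-**#%@@@@#+****==
%%**#%%%%%%%#%##@@%%%%%*+=................:=*#%@@@@@#+=====*
*##%%%%%%%%#*++#@@*=======:::::::::::::::-+%@@@@@@@@%%##*#%@
#+++**+**++++*#@@#========+++++++++++++++*@@@@@@@@@@@@@@%@@@
@@%##*####%%@@@@@#=------==-=++++++++++-=#@@@@@@@@@@@@@@@@@@
@@@@@@@@@@@@@@@@@#=-------===++++++++++++*@@@@@@@@@@@@@@@@@@
@@@@@@@@@@@@@@@@@%=---===---==----=+++*###@@%%@%%@@%%@@@@@@@
@@@@@@@@@@@@@@@@@%=-=+%%#=-==-:::-=++=*%%%%%%%%%%%%%%%%%%%%@
@@@@@@@@@@@@@@@@@%+-+%@@#=---::::-=++=+#%%%%%%%%%%%%%%%%%%%@
@@@@@@@@@@@@@%%%%#+=*%@@*----:::::=++=*%%%%%%%%%%%%%%%%%%%@@
@@@@@@@@@@@@@*=======+%%+=-::-:::-=++=++*+*###%%####%%%%%%%@
@@@@@@@@@@@@@*=------=*++*+=======++++++++%@@@@@%%%%%%%%####
@@%%@@@@@@@@@#=------=+=+**+**+++++++++++=#@@@@@@@@@@@@@@@@@
@@##@@@@@@@@@%=-------===+****+++++++++++=#@@@@@@@@@@@@@@@@@
@%##@@@@@@@@@%=--------==*****++++++++++==#%%%%%%@%%%%%%%%%%
@%##@@@@@@@@@%+--------+*####*++++++++++==+*****************
@%#%@@@@@@@@@%+-------=+******++++++++++==+++++++++******###
@@@@@@@@@@@@@@+-------=+******++++++++++=+++++++++*%@@@@@@@@
@@@%@@@@@@@@@@*=-------=++++*+++++++++++++++++++++*%@@@@@@@@
*@%#@@@@@@@@@@*=-:---------=++++==++++++++++++++++*%@@@@@@@@
%@##@@@@@@@@@@*=-------::--------=++++++++++++++++*%%%%@%%%%
@@*%@@@@@@@@@%+------------------++++++++++++++++++*********
@%*%@@@@@@@@@#+=--------::::::::-+++++++++++++++++++++++++++
@*#@@@@@@@@@%*+=--------::::::::-======+++++++#%%%%%%%%%%%%%
*+%@@@@@@@@%**+=--------:::::::-========++++*%@@@@@@@@@@@@@@
+*@@@@@@@@@%**+=--------:-------=======+++++*%@@@@@@@@@@@@@@
#@@@@@@@@@%#**++==========++++=========+++++*#@@@@@@@@@@@@@@
@@@@@@@@@@#*++++=========+++++=++++====+++++*%@@@@@@@@@@@@@@
@@@@@@@@@%++++++++=+++++++++++*%%%%%%%%%@@@@@@@@@@@@@@@@@@@@
@@@@@@@@@%++++================#%%%%%%%%%%%%%%%%%%%%%%%%%%%%%
```

Emit:
{"name": "play_rows", "arguments": {
  "deltas": [1,0,2,0,0,0,0,0,0,25,0,0,0,0,25,0,0,0,0,25,0,0,0,0,25,0,0,-25,0,25,0,0,-35,0,25,0,0,-35,0,25,0,0,-25,0,25]
}}

```text
t: 13.43
tool_pos: [0.5616, 0.0509, 0.2609]
orientation: [0.087, 3.138, 0.0]
force: [-0.3, 0.1, 1.2]
opening: 0.0252
gripper_force: 0.0
```

Emit:
{"name": "play_rows", "arguments": {
  "deltas": [0,0,-20,0,40,20,0,-20,0,40,20,0,-20,0,40,0,0,0,0,40]
}}

```text
t: 13.77
tool_pos: [0.5209, 0.0534, 0.3232]
orientation: [0.086, 3.134, 0.001]
force: [0.3, 0.2, 0.6]
opening: 0.0399
gripper_force: 0.0
```

```bash
cat >> h.py <<'E'
def mark(w,a,o,h,z0,half,u0,v0,f):
    for p in [(-43,-half,34),(-43,half,34),(43,-half,62),(43,half,62),(-32,0,85),(32,0,85),(59,half,62),(59,-half,62),(-43,half,0),(-43,-half,0)]:
        c,s=np.cos(np.radians(h)),np.sin(np.radians(h)); p=np.array(p)/1000
        u=proj(w,(o[0]+c*p[0]-s*p[1],o[1]+s*p[0]+c*p[1],p[2]+z0)); cv2.circle(a,(int((u[0]-u0+.5)*f),int((u[1]-v0+.5)*f)),4,(0,0,255),1)
E
python3 - <<'E'
from h import *
ims=[]
for n in('side','scene','wrist'):
    w=shot(n,n+'_n3'); o=bay(BN,-.055); u,v=[int(i) for i in proj(w,(*o,.12))]; r=32 if n!='wrist' else 90; f=260/(2*r)
    u0=min(max(0,u-r),560-2*r);v0=min(max(0,v-r),420-2*r)
    a=cv2.resize(w['pixels'][v0:v0+2*r,u0:u0+2*r],(260,260),interpolation=cv2.INTER_CUBIC)
    b=a.copy(); mark(w,b,o,-3.2,.082,45,u0,v0,f); ims.append(np.vstack([a,b]))
cv2.imwrite('pics/n3.png',np.hstack(ims)); go(.4358,.351,.2,174)
w=load('wrist_n3'); print(proj(w,(.44,.35,.05)))
E
```

```text
heading 176.84 tool shift mm [101.9 292.7 117.3] turn 2.8 TCP [0.5214 0.0531 0.3173] F [-0.1  0.5  0.1] open 40.0 t 13.9167
(np.float64(532.6583015992237), np.float64(90.5854674949528))
```

View pics/n3.png

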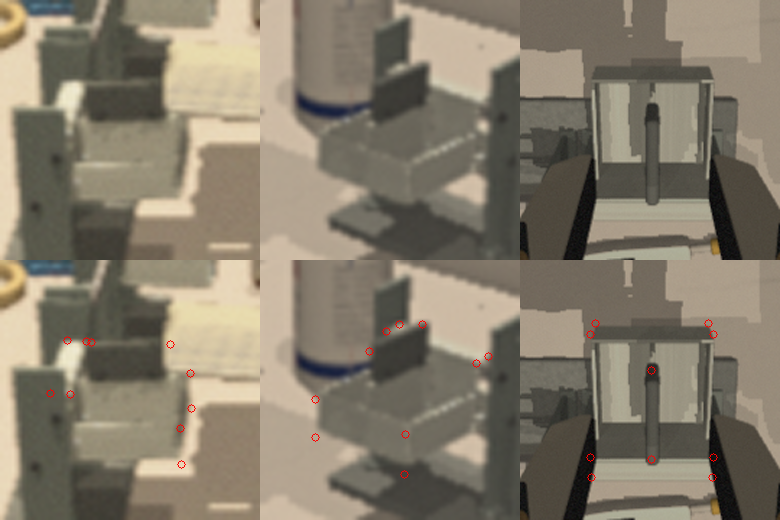

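The narrow tray hangs flat in its bay, with the predicted corners within ~2 mm in all three views. Now the wide tray: go over and re-measure.

Emit:
{"name": "play_rows", "arguments": {
  "deltas": [11,32,4,0.3,40,11,32,4,0.3,40,11,32,4,0.3,40,11,32,4,0.3,40,11,32,4,0.3,40,11,32,4,0.3,40,11,32,4,0.3,40,11,32,4,0.3,40,11,32,4,0.4,40,0,0,0,0,40]
}}

```text
t: 14.75
tool_pos: [0.4416, 0.3522, 0.2778]
orientation: [-0.157, -3.133, 0.001]
force: [-0.2, -0.4, -0.6]
opening: 0.0402
gripper_force: 0.0
```

Run:
```python
from h import *
go(.4119,.3535,.055,174)
w=shot('wrist','w4'); a=w['pixels'].astype(int); m=((a[...,1]>=a[...,2])&(a[...,1]>120)).astype(np.uint8)
m[300:]=0
n,l,st,ce=cv2.connectedComponentsWithStats(m)
for i in range(1,n):
    if st[i,4]>150:
        ys,xs=np.where(l==i); r=cv2.minAreaRect(np.stack([xs,ys],1).astype(np.float32)); print(st[i],ce[i],r[1:],[onz(w,*p,.062)[:2].round(4) for p in cv2.boxPoints(r)])
o=(.4358,.351);h=-6
for p in [(-43,-64,34),(-43,64,34),(43,-64,62),(43,64,62),(59,-64,62),(59,64,62),(-32,0,85),(32,0,85)]:
    c,s=np.cos(np.radians(h)),np.sin(np.radians(h)); p=np.array(p)/1000
    print(p,np.round(proj(w,(o[0]+c*p[0]-s*p[1],o[1]+s*p[0]+c*p[1],p[2]))))
ch=" .:-=+*#%@"; g=cv2.cvtColor(w['pixels'],6)[90:330,140:440]; g=cv2.resize(g,(100,60),interpolation=cv2.INTER_AREA)
print('\n'.join(''.join(ch[min(9,int(v)*10//230)] for v in r) for r in g))
```

```text
heading 174.25 tool shift mm [ 28.6  -1.5 223. ] turn 0.3 TCP [0.4416 0.3522 0.2778] F [-0.2 -0.4 -0.6] open 40.2 t 14.75
[220 219  57  13 443] [249.8442 224.2144] ((56.201229095458984, 11.573290824890137), 2.385944128036499) [array([0.484 , 0.2812]), array([0.4706, 0.2838]), array([0.4796, 0.3459]), array([0.4932, 0.3439])]
[ 411  277  149   20 1161] [484.5805 285.5771] ((11.042924880981445, 148.54588317871094), 86.00909423828125) [array([0.5773, 0.4956]), array([0.5812, 0.6679]), array([0.5958, 0.6706]), array([0.592 , 0.4965])]
[-0.043 -0.064  0.034] [220. 138.]
[-0.043  0.064  0.034] [334. 138.]
[ 0.043 -0.064  0.062] [219. 218.]
[0.043 0.064 0.062] [334. 219.]
[ 0.059 -0.064  0.062] [220. 232.]
[0.059 0.064 0.062] [333. 232.]
[-0.032  0.     0.085] [277. 153.]
[0.032 0.    0.085] [277. 215.]
*******===========************+**++**+*++**++++++**++**+++++++++***+++******************************
********===========***+++++++***+**+++*++***+++*+*++*****+****+*****+***+**+************************
*********+=========-=****+*******++++*******++*+**++*****+******+*+**+*****+*+************
[... 5061 characters left out ...]
.................:---------:   .*****+:        .-***********-   .----------:....... ................
                 :---------.   :******+.       -************+    :---------.                        
                 :--------:.   =*******:      .**************.   :---------.                        
                 :--------:    +*******+.    .=******+++==+==.   .---------.                        
                 .--------.   .**********=:::=+++===---------:    :-------:                         
              ....-------:    -***********===---=------------:    .-------:.::.                     
             .::::-------:    =***********===-----------------.   .:------:::::              .
```

The wide tray sits as predicted (flange at 220–332, rows 215–230), not knocked. Grasp it.

Emit:
{"name": "play_rows", "arguments": {
  "deltas": [14,-0.5,30,0.3,40,15,-1,40,0,40,0,0,40,0,40,0,0,40,0,40,0,0,40,0,40,0,0,25,0,40,0,0,7,0,40,0,0,0,0,0,0,0,0,0,0,0,0,0,0,0],
  "newtons": 12
}}

```text
t: 15.63
tool_pos: [0.4175, 0.3502, 0.063]
orientation: [0.172, 3.134, 0.003]
force: [0.7, -0.5, 0.7]
opening: 0.0244
gripper_force: 0.0
```

Emit:
{"name": "play_rows", "arguments": {
  "deltas": [0,0,0,0,0,0,0,0,0,0,0,0,0,0,0]
}}

```text
t: 15.88
tool_pos: [0.4171, 0.3505, 0.0628]
orientation: [0.171, 3.134, 0.004]
force: [-0.1, 1.1, 6.3]
opening: 0.009
gripper_force: 12.0
```

Emit:
{"name": "play_rows", "arguments": {
  "deltas": [0,0,-10,0,0,0,0,-15,0,0,0,0,-15,0,0,0,0,-10,0,0,0,0,0,0,0,0,0,0,0,0]
}}

```text
t: 16.38
tool_pos: [0.4161, 0.3496, 0.1113]
orientation: [0.171, 3.136, 0.001]
force: [-0.2, 0.1, -2.7]
opening: 0.0093
gripper_force: 12.0
```

Emit:
{"name": "play_rows", "arguments": {
  "deltas": [0,0,0,0,0,0,0,0,0,0,0,0,-15,0,0,0,0,4,0,0,0,0,4,0,0,0,0,4,0,0,0,0,-15,0,0,0,0,4,0,0,0,0,4,0,0,0,0,0,0,0],
  "newtons": 3
}}

```text
t: 17.22
tool_pos: [0.415, 0.3488, 0.1184]
orientation: [-0.171, -3.135, 0.002]
force: [0.2, -0.4, -2.8]
opening: 0.0088
gripper_force: 3.0
```

Run:
```python
from h import *
go(.4119,.3535,.055,174); w,s=tray_crop(); p=s['tool_pos']; print(s['gripper_force'],s['opening'])
u,v=[int(i) for i in proj(w,p+np.array([.02,0,-.02]))]
ch=" .:-=+*#%@"; g=cv2.cvtColor(w['pixels'],6)[v-40:v+40,u-50:u+50]; g=cv2.resize(g,(100,40),interpolation=cv2.INTER_AREA)
print('\n'.join(''.join(ch[min(9,int(v)*10//230)] for v in r) for r in g))
for t in(0,10,20,26,30,35): print(t,{k:tuple(((np.array(q)-[u-50,v-40])/[1,2]).round(1).tolist()) for k,q in pred(w,p,-6,t,-.022,.0747,.064).items()})
```

```text
heading 173.74 tool shift mm [ 3.4  4.4 63.4] turn -0.3 TCP [0.415  0.3488 0.1184] F [ 0.2 -0.4 -2.8] open 8.8 t 17.2167
3.0000820755958557 0.008849858375286734
----=++*+**+**+++***%@@@@@@@@@@@@@@@@@@@@@@@@@*:::....   .         ...::.-#@@@@@@#+==+==============
----=++++++++++*+++*%@@@@@@@@@@@@@@@@@@@@@@@@#-................. .......:-#@@@@@@%#*****************
:::-+++++++++++++++*%@@@@@@@@@@@@@@@@@@@@@@@@*:.....::....       ....   .=#@@@@@@@#**#*####**#*#*#**
:::-==========++++*#@@@@@@@@@@@@@@@@@@@@@@@@%+......::.........  ........=#@@@@@@@%*****************
::--==========++++*%@@@@@@@@@@@@@@@@@@@@@@@%*:..........................:+%@@@@@@@%#****************
::-===========+++**%@@@@@@@@@@@@@@@@@@@@@@@#-...........................:+%@@@@@@@@#++++++++++++++++
=============++***#%@@@@@@@@@@@@@@@@@@@@@@%*:........................:..:*%@@@@@@@@%*+++++++++++++++
==*%%%%%%#%%%%@@%#%@@@@@@@@@@@@@@@@@@@@@@@%+....................::......:#@@@@@@@@@%#+++++++++++++++
=*%%%%%%%%%%%@@@@@@@@@@@@@@@@@@@@@@@@@@@@@%*:.................. ........:#@@@@@@@@@@#+++++++++++++++
+#%%%%%%%%%%@@@@@@@@@@@@@@@@@@
[... 3490 characters left out ...]
, 'lipL': (29.2, 26.9), 'lipR': (34.4, 12.4), 'flL': (70.2, 27.0), 'flR': (71.6, 12.3), 'heelL': (34.2, 36.1), 'frbL': (74.3, 32.0), 'frbR': (75.3, 17.0)}
26 {'platebt': (38.8, 15.7), 'lipL': (31.0, 28.0), 'lipR': (35.9, 13.5), 'flL': (71.5, 26.4), 'flR': (72.8, 11.8), 'heelL': (38.2, 37.1), 'frbL': (76.8, 31.3), 'frbR': (77.6, 16.4)}
30 {'platebt': (39.2, 16.3), 'lipL': (32.3, 28.8), 'lipR': (37.1, 14.2), 'flL': (72.3, 26.1), 'flR': (73.5, 11.4), 'heelL': (41.1, 37.6), 'frbL': (78.4, 30.8), 'frbR': (79.1, 15.9)}
35 {'platebt': (39.9, 17.0), 'lipL': (34.1, 29.6), 'lipR': (38.8, 15.0), 'flL': (73.1, 25.6), 'flR': (74.2, 10.9), 'heelL': (44.7, 38.2), 'frbL': (80.3, 30.1), 'frbR': (80.7, 15.2)}
```

Emit:
{"name": "play_rows", "arguments": {
  "deltas": [0,0,0,0,0,0,0,-25,0,0,0,0,-25,-1,0,0,0,-25,-1,0,0,0,-25,-1.1,0,-4,-25,-25,0,0,-4,-30,-10,0,0,-4,-30,0,0,0,-4,-30,0,0,0,-4,-30,0,0,0],
  "newtons": 10
}}

```text
t: 18.1
tool_pos: [0.4277, 0.2023, 0.2558]
orientation: [0.086, 3.14, 0.0]
force: [1.9, -0.4, -2.5]
opening: 0.0088
gripper_force: 10.0
```

Emit:
{"name": "play_rows", "arguments": {
  "deltas": [0,-32,0,0,0,0,-32,0,0,0,0,-32,0,0,0,0,-32,0,0,0,0,-32,0,0,0,0,-32,0,0,0,0,-32,0,0,0,0,-30,0,0,0,0,-20,0,0,0,0,-10,0,0,0]
}}

```text
t: 18.93
tool_pos: [0.4117, -0.0824, 0.2555]
orientation: [0.091, 3.14, -0.001]
force: [-0.7, 0.8, -1.9]
opening: 0.009
gripper_force: 10.0
```

Run:
```python
from h import *
go(*bay(BW,-.120),.215,176.8)
```

```text
heading 176.7 tool shift mm [-94.3 -20.5  40.5] turn -0.1 TCP [ 0.4117 -0.0824  0.2555] F [-0.7  0.8 -1.9] open 9.0 t 18.9333
```

Emit:
{"name": "play_rows", "arguments": {
  "deltas": [-14,-4,6,0,0,-14,-4,6,0,0,-14,-4,6,0,0,-14,-4,6,0,0,-14,-4,6,0,0,-14,-1,6,0,0,-10,0,6,0,0,0,0,0,0,0,0,0,0,0,0]
}}

```text
t: 19.68
tool_pos: [0.5045, -0.1055, 0.2128]
orientation: [-0.085, -3.139, -0.001]
force: [0.0, -0.0, -2.2]
opening: 0.0093
gripper_force: 10.0
```

Run:
```python
from h import *
go(*bay(BW,-.052),.211,176.8); s=robot.read_state(); p=s['tool_pos']
ch=" .:-=+*#%@"
for n in('side','scene'):
    w=shot(n,n+'_w1'); u,v=[int(i) for i in proj(w,p+np.array([.01,0,-.03]))]
    g=cv2.cvtColor(w['pixels'],6)[v-36:v+36,u-46:u+46]; g=cv2.resize(g,(92,36),interpolation=cv2.INTER_AREA)
    print('\n'.join(''.join(ch[min(9,int(v)*10//230)] for v in r) for r in g))
    for t in(26,32,38): print(t,{k:tuple(((np.array(q)-[u-46,v-36])/[1,2]).round(1).tolist()) for k,q in pred(w,p,-3.2,t,-.019,.082,.064).items()})
```

```text
heading 176.88 tool shift mm [-68.4  -2.9   1.7] turn 0.1 TCP [ 0.5045 -0.1055  0.2128] F [ 0.  -0.  -2.2] open 9.3 t 19.6833
+++++++++++++++++++++++++++++++++++++==:.......:::::........-+++++++++++++++++++++++++++++++
++++++++++++++++++++++++++++++++++++=:.................:....-+++++++++++++++++++++++++++++++
++++++++++++++++++++++++++++++++++++-.......................-+++++++++++++++++++++++++++++++
++++++++++++++++++++++++++++++++++++=-:::::::::::::.:.:.:::-=+++++++++++++++++++++++++++++++
+++++++++++++++++++++++++++++++++++++++++++++++++++++===++==++++++++++++++++++++++++++++++++
++++++++++++++++++++++++++++++++++++===-=++++++++++++++==++=++++++++++++++++++++++++++++++++
++++++++++++++++++++++++++++++++++++===-=+++++++++++++=--=++++++++++++++++++++++++++++++++++
++++++++++++++++++++++++++++++++++++=====++++++++++++++==+++++++++++++++++++++++++++++++++++
++++++++++++++++==========++++++++++++++++++++==++++++++++++++++++++++++++++++++++++++++++++
++++++++++++++++=---------==++++++++++++++++++==+++==+++++++++++++++++++++++++++++++++++++++
++++++++++++++++=-----------++++++++++++++++
[... 6113 characters left out ...]
--====++++++++++==-----=++++==--===+++=++++++++***##%##*+====
%##*+==========================------====+++++++++++++======++++===========+++++++++++++++==
26 {'platebt': (54.4, 11.3), 'lipL': (38.9, 12.5), 'lipR': (75.3, 19.0), 'flL': (16.7, 15.4), 'flR': (54.4, 22.5), 'heelL': (34.3, 22.5), 'frbL': (13.2, 21.2), 'frbR': (50.5, 28.6)}
32 {'platebt': (53.8, 12.3), 'lipL': (37.6, 13.8), 'lipR': (74.0, 20.3), 'flL': (16.0, 14.9), 'flR': (53.8, 22.0), 'heelL': (31.9, 23.8), 'frbL': (11.8, 20.6), 'frbR': (49.3, 28.0)}
38 {'platebt': (53.2, 13.1), 'lipL': (36.3, 15.0), 'lipR': (72.6, 21.6), 'flL': (15.5, 14.2), 'flR': (53.3, 21.3), 'heelL': (29.3, 24.9), 'frbL': (10.5, 19.9), 'frbR': (48.1, 27.3)}
```

Tilt matches ~36° and the tray is centred. Go in over the wide rail.

Emit:
{"name": "play_rows", "arguments": {
  "deltas": [-14,-1,0,0,0,-14,-1,0,0,0,-14,-1,0,0,0,-14,0,0,0,0,-12,0,0,0,0,-10,0,0,0,0,-6,0,0,0,0,0,0,0,0,0],
  "newtons": 6
}}

```text
t: 20.45
tool_pos: [0.589, -0.1138, 0.2141]
orientation: [0.086, 3.14, -0.0]
force: [-0.0, 0.4, -1.4]
opening: 0.0087
gripper_force: 6.0
```

Emit:
{"name": "play_rows", "arguments": {
  "deltas": [0,0,5,0,0,0,0,5,0,0,0,0,4,0,0,0,0,3,0,0,0,0,0,0,0]
}}

```text
t: 20.87
tool_pos: [0.5875, -0.1137, 0.1954]
orientation: [-0.087, -3.139, -0.001]
force: [-1.1, 0.2, -1.8]
opening: 0.009
gripper_force: 6.0
```

Emit:
{"name": "play_rows", "arguments": {
  "deltas": [0,0,3,0,0,0,0,3,0,0,0,0,0,0,0]
}}

```text
t: 21.12
tool_pos: [0.5884, -0.1139, 0.1914]
orientation: [0.087, 3.14, -0.0]
force: [-2.8, 0.1, 1.6]
opening: 0.0091
gripper_force: 6.0
```

Emit:
{"name": "play_rows", "arguments": {
  "deltas": [2,0,-1,0,0,2,0,0,0,0,0,0,0,0,0]
}}

```text
t: 21.37
tool_pos: [0.5843, -0.1137, 0.1916]
orientation: [0.087, 3.14, -0.0]
force: [0.7, -0.2, -2.7]
opening: 0.0091
gripper_force: 6.0
```

Emit:
{"name": "play_rows", "arguments": {
  "deltas": [0,0,3,0,0,0,0,3,0,0,0,0,0,0,0]
}}

```text
t: 21.62
tool_pos: [0.584, -0.1137, 0.1851]
orientation: [-0.087, -3.139, -0.0]
force: [-2.2, -0.3, -0.1]
opening: 0.0088
gripper_force: 6.0
```

Emit:
{"name": "play_rows", "arguments": {
  "deltas": [2,0,0,0,0,2,0,0,0,0,0,0,0,0,0]
}}

```text
t: 21.87
tool_pos: [0.5803, -0.1134, 0.1854]
orientation: [-0.087, -3.14, -0.0]
force: [0.5, 0.7, -3.2]
opening: 0.0088
gripper_force: 6.0
```

Emit:
{"name": "play_rows", "arguments": {
  "deltas": [2,0,3,0,0,3,0,4,0,0,3,0,3,0,0,3,0,3,0,0,3,0,4,0,0,2,0,4,0,0,0,0,0,0,0],
  "newtons": 3
}}

```text
t: 22.45
tool_pos: [0.5635, -0.1124, 0.1634]
orientation: [-0.087, -3.139, -0.0]
force: [-0.5, -0.5, -1.9]
opening: 0.009
gripper_force: 3.0
```

Emit:
{"name": "play_rows", "arguments": {
  "deltas": [3,0,4,0,0,2,0,4,0,0,2,0,4,0,0,0,0,0,0,0]
}}

```text
t: 22.78
tool_pos: [0.5575, -0.1122, 0.1525]
orientation: [0.087, 3.14, -0.0]
force: [0.8, -0.3, -1.2]
opening: 0.0092
gripper_force: 3.0
```

Run:
```python
from h import *
go(*bay(BW,-.074),.145,176.8)
```

```text
heading 176.84 tool shift mm [6.9 0.9 7.5] turn 0.0 TCP [ 0.5575 -0.1122  0.1525] F [ 0.8 -0.3 -1.2] open 9.2 t 22.7833
```

Emit:
{"name": "play_rows", "arguments": {
  "deltas": [2,0,3,0,0,2,0,3,0,0,1,0,2,0,0,0,0,0,0,0]
}}

```text
t: 23.12
tool_pos: [0.5523, -0.1119, 0.1443]
orientation: [-0.087, -3.14, 0.0]
force: [2.9, -0.8, 2.6]
opening: 0.009
gripper_force: 3.0
```

Emit:
{"name": "play_rows", "arguments": {
  "deltas": [0,0,0,0,25,0,0,0,0,25,0,0,0,0,25,0,0,0,0,25,0,0,-25,0,25,0,0,-35,0,25,0,0,-35,0,25,0,0,-35,0,25,20,0,-20,0,40,20,0,0,0,40]
}}

```text
t: 23.95
tool_pos: [0.5145, -0.1103, 0.3006]
orientation: [0.086, 3.133, -0.004]
force: [0.3, -0.4, -0.7]
opening: 0.0338
gripper_force: 0.0
```

Run:
```python
from h import *
ch=" .:-=+*#%@"; o=bay(BW,-.055)
w=shot('wrist','wrist_w3'); go(.4,-.4,.2,180)
g=cv2.cvtColor(w['pixels'],6); 
def pp(w,half):
    for p in [(-43,-half,34),(-43,half,34),(43,-half,62),(43,half,62),(59,-half,62),(59,half,62),(-32,0,85),(32,0,85),(-43,half,0),(-43,-half,0)]:
        yield p,(np.array(proj(w,(*bay(BW,-.055+p[0]/1e3,p[1]/1e3),.082+p[2]/1e3))))
g1=cv2.resize(g[120:320,170:390],(110,50),interpolation=cv2.INTER_AREA); print('\n'.join(''.join(ch[min(9,int(v)*10//230)] for v in r) for r in g1))
print([(p,((q-[170,120])/[2,4]).round(1).tolist()) for p,q in pp(w,64)])
w=shot('scene','scene_w3'); u,v=[int(i) for i in proj(w,(*o,.12))]; g=cv2.cvtColor(w['pixels'],6)[v-36:v+36,u-46:u+46]
g=cv2.resize(g,(92,36),interpolation=cv2.INTER_AREA); print('\n'.join(''.join(ch[min(9,int(v)*10//230)] for v in r) for r in g))
print([(p,((q-[u-46,v-36])/[1,2]).round(1).tolist()) for p,q in pp(w,64)])
```

```text
heading 176.85 tool shift mm [  95.4 -295.6   98.4] turn -3.1 TCP [ 0.5111 -0.1099  0.2983] F [ 2.9 -1.2  0.3] open 37.1 t 24.0
******#****#############*=+++=+=+++=+++#######################################################################
********++++**#********#*=+++=+++====+*#######################################################################
**************#********#*=+=+=+==++++++++++**#####***+++++++*################################################*
*#***#*****+**#**+**+**#+=+++++++=++++++++=+++++++++=+++++=++################################################*
+************##********#+=++++++=+===+++++=+=+++++=++++++++==*##############################################**
*#***#*******##**+*+***#+=+=++++++++=++=+=+==++++++++++++=+=+*##############################################**
*******+******#*******##++=+=+++++++=+++++==*###*++++++=+=+++*#############################################***
*#***#*******##********#====++++++++++++++=++*##*++++=+++=+++#############################################****
*****#*++++*+##*******#*=+++=+==+++==++++=+++###++=++++=+++++#######################
[... 7834 characters left out ...]
--===============++++++*+
%%%%%%%%#****#%%################*+==----------:::::::::::::::::::::--::-=================+++
%%%%%%%%%%%%%%%%%%%##########*+==========----------::::::::::::---------====================
%%%%%%%%%%%%%%%%%%%%%%##%##*==================-----------::::--------------=================
%%%%%%%%%%%%%%%%%%%%%%%%#*++++====================-------------------------------===========
[((-43, -64, 34), [55.9, 25.1]), ((-43, 64, 34), [20.0, 18.0]), ((43, -64, 62), [72.9, 15.3]), ((43, 64, 62), [37.4, 8.9]), ((59, -64, 62), [75.8, 14.3]), ((59, 64, 62), [40.4, 8.0]), ((-32, 0, 85), [40.6, 12.9]), ((32, 0, 85), [53.1, 9.2]), ((-43, 64, 0), [19.7, 22.9]), ((-43, -64, 0), [55.1, 30.2])]
```

Both trays hang as predicted. Now locate the vial and bottles.

Run:
```python
from h import *
def comp(w,f,z,amin=15,n=4):
    h=cv2.cvtColor(w['pixels'],cv2.COLOR_BGR2HSV).astype(int); m=f(h[...,0],h[...,1],h[...,2]).astype(np.uint8)
    k,l,st,ce=cv2.connectedComponentsWithStats(m)
    for i in sorted(range(1,k),key=lambda i:-st[i,4])[:n]:
        if st[i,4]>=amin: print('   px',ce[i].round(1),'box',st[i],'world',onz(w,*ce[i],z)[:2].round(4))
ye=lambda h,s,v:(h>12)&(h<32)&(s>150)&(v>90)
bl=lambda h,s,v:(v<38)
tu=lambda h,s,v:(h>78)&(h<95)&(s>140)
br=lambda h,s,v:(h<12)&(s>130)&(v>30)&(v<140)
for n in('wrist_w3','w2','scene_w3','side0'):
    w=load(n); print(n,'yellow'); comp(w,ye,.045); print(' turq');comp(w,tu,.035,n=2); print(' brown');comp(w,br,.036,60,6)
```

```text
wrist_w3 yellow
   px [255.6  96.6] box [248  89  16  16 199] world [ 0.4231 -0.1311]
   px [ 34.3 301.9] box [ 29 297  12  11  97] world [ 0.6661 -0.4458]
 turq
   px [ 32.4 211.9] box [   0  191   62   45 1432] world [ 0.5447 -0.423 ]
 brown
   px [ 20.9 142.1] box [   0  123   53   42 1005] world [ 0.4583 -0.4134]
w2 yellow
   px [210.9  11.1] box [205   4  13  16 158] world [ 0.4224 -0.1315]
   px [  8.2 192.2] box [  4 188  10   9  71] world [ 0.6616 -0.446 ]
   px [370.8 241.6] box [369 238   5   8  36] world [0.7409 0.0982]
 turq
   px [ 16.4 111.7] box [  0  95  40  34 940] world [ 0.5469 -0.4165]
 brown
   px [532.7 131.5] box [ 508  117   52   33 1029] world [0.5755 0.3213]
   px [ 7.  43.4] box [  0  25  18  36 485] world [ 0.4585 -0.4096]
   px [496.  278.5] box [475 262  47  41 279] world [0.8088 0.3089]
scene_w3 yellow
   px [283.1 247.6] box [281 245   5   6  27] world [ 0.4211 -0.1336]
   px [419.4 242.4] box [418 241   4   4  15] world [ 0.6779 -0.4307]
 turq
   px [400.6 268.2] box [392 256  19  25 348] world [ 0.5421 -0.429 ]
 brown
   px [381.3 282.4] box [372 269
[... 183 characters left out ...]
0.2 185.6] box [195 176  11  20 193] world [0.5738 0.3243]
   px [403.5 109.4] box [393 105  23   8 116] world [1.9219 0.0919]
   px [279.2  67.7] box [273  63  13  10 107] world [2.3303 1.1973]
side0 yellow
   px [ 31.7 280.4] box [ 24 265  16  36 199] world [1.25   0.2685]
 turq
 brown
   px [141.6 149.9] box [129 124  27  47 585] world [ 1.2821 -0.8745]
   px [157.3 253.2] box [151 244  14  21 138] world [0.9224 0.111 ]
   px [258.  292.2] box [251 286  15  12 138] world [0.5779 0.3101]
   px [  7.7 264.3] box [  0 257  16  16  92] world [1.3805 0.1739]
   px [157.  120.9] box [154 111   7  25  88] world [ 1.3512 -1.4168]
   px [192.2 248.6] box [174 241  34  12  82] world [0.8133 0.0833]
```

Vial at (.422,−.132); bottles at about (.457,−.412) and (.575,.323). Turquoise one is 88 mm beyond the first. Rotate the gripper so the fingers close along x.

Emit:
{"name": "play_rows", "arguments": {
  "deltas": [0,0,0,7,45,0,0,0,7,45,0,0,0,7,45,0,0,0,7,45,0,0,0,7,45,0,0,0,7,45,0,0,0,7,45,0,0,0,7,45,0,0,0,7,45,0,0,0,7,45]
}}

```text
t: 24.88
tool_pos: [0.5126, -0.1096, 0.2935]
orientation: [-1.879, -2.516, 0.001]
force: [-0.6, -0.1, 0.6]
opening: 0.0451
gripper_force: 0.0
```

Emit:
{"name": "play_rows", "arguments": {
  "deltas": [0,0,0,7,45,0,0,0,7,45,0,0,0,6,45,0,0,0,0,45]
}}

```text
t: 25.22
tool_pos: [0.5126, -0.1096, 0.2935]
orientation: [-2.286, -2.153, 0.001]
force: [0.7, 0.2, 0.4]
opening: 0.0448
gripper_force: 0.0
```

Run:
```python
from h import *
go(.422,-.132,.1,86.8)
def fit(views,z0=.036):
    A=[];b=[]
    for w,u in views:
        d=ray(w,*u); d/=np.linalg.norm(d); P=np.eye(3)-np.outer(d,d); A.append(P); b.append(P@w['eye'])
    x=np.linalg.lstsq(np.vstack(A),np.hstack(b),rcond=None); return x[0],np.sqrt(x[1]) if len(x[1]) else None
w3,w2,sc,sd=load('wrist_w3'),load('w2'),load('scene_w3'),load('side0')
print('vial cap',fit([(w3,(255.6,96.6)),(w2,(210.9,11.1)),(sc,(283.1,247.6))]))
w1=load('w1')
print('R',fit([(sc,(381.3,282.4)),(w3,(25,142))])); print('L',fit([(sc,(200.2,185.6)),(w2,(532.7,131.5))]))
```

```text
heading 86.55 tool shift mm [-27.9 -88.8 193.7] turn -0.2 TCP [ 0.5126 -0.1096  0.2935] F [0.7 0.2 0.4] open 44.8 t 25.2167
vial cap (array([ 0.4227, -0.1318,  0.0435]), array([0.0012]))
R (array([ 0.4586, -0.4109,  0.0324]), array([0.0002]))
L (array([0.575 , 0.3238, 0.0349]), array([0.0022]))
```

Emit:
{"name": "play_rows", "arguments": {
  "deltas": [-7,-22,20,0,45,-7,-22,20,0,45,-7,-22,25,0,45,-7,-22,25,0,45,0,0,35,0,45,0,0,35,0,45,0,0,35,0,45,0,0,20,0,45,0,0,0,0,45]
}}

```text
t: 25.97
tool_pos: [0.4191, -0.131, 0.074]
orientation: [-2.272, -2.157, 0.006]
force: [-0.9, 0.8, -0.1]
opening: 0.0448
gripper_force: 0.0
```

Run:
```python
from h import *
go(.4227,-.1318,.015,86.8)
```

```text
heading 87.03 tool shift mm [-0.8  4.2 58.9] turn 0.2 TCP [ 0.4191 -0.131   0.074 ] F [-0.9  0.8 -0.1] open 44.8 t 25.9667
```

Emit:
{"name": "play_rows", "arguments": {
  "deltas": [-1,3,25,0,45,0,0,20,0,45,0,0,10,0,45,0,0,4,0,45,0,0,0,0,0,0,0,0,0,0,0,0,0,0,0,0,0,0,0,0,0,0,0,0,0],
  "newtons": 12
}}

```text
t: 26.72
tool_pos: [0.4271, -0.1344, 0.0219]
orientation: [2.28, 2.158, 0.001]
force: [-0.7, -0.7, 4.6]
opening: 0.023
gripper_force: 11.8
```

Emit:
{"name": "play_rows", "arguments": {
  "deltas": [0,0,-10,0,0,0,0,-30,0,0,0,0,-35,0,0,0,0,-35,0,0,0,0,-35,0,0,0,0,-30,0,0,0,0,0,0,0]
}}

```text
t: 27.3
tool_pos: [0.4294, -0.1353, 0.204]
orientation: [2.274, 2.152, 0.007]
force: [1.6, 0.2, 0.0]
opening: 0.0228
gripper_force: 11.7
```

Run:
```python
from h import *
go(*bay(BN,-.055,-.022),.2,86.8)
```

```text
heading 86.85 tool shift mm [170.9 138.9   4.8] turn 0.0 TCP [ 0.4294 -0.1353  0.204 ] F [1.6 0.2 0. ] open 22.8 t 27.3
```

Emit:
{"name": "play_rows", "arguments": {
  "deltas": [0,0,-30,0,0,21,17,0,0,0,21,17,0,0,0,21,17,0,0,0,21,17,0,0,0,21,17,0,0,0,21,17,0,0,0,21,17,0,0,0,21,17,0,0,0,3,3,0,0,0]
}}

```text
t: 28.13
tool_pos: [0.5757, 0.0322, 0.2255]
orientation: [-2.279, -2.162, -0.002]
force: [0.5, 0.4, -0.4]
opening: 0.0225
gripper_force: 11.7
```

Emit:
{"name": "play_rows", "arguments": {
  "deltas": [0,0,0,0,0,0,0,0,0,0]
}}

```text
t: 28.3
tool_pos: [0.5738, 0.0288, 0.2255]
orientation: [-2.281, -2.16, 0.002]
force: [-0.9, 0.5, 0.3]
opening: 0.0234
gripper_force: 11.7
```

Run:
```python
from h import *
go(*bay(BN,-.055,-.022),.109,86.8)
w=shot('wrist','wv'); print(robot.read_state()['gripper_force'])
c=proj(w,robot.read_state()['tool_pos']-np.array([0,0,.02]));print('vial bottom px',c)
for n,p in [('wall front-',(-.040,-.042,.034)),('front part',(-.040,-.0015,.034)),('back-',(.040,-.042,.034)),('back part',(.040,-.0015,.034))]:
    print(n,proj(w,(*bay(BN,-.055+p[0],p[1]),.082+p[2])))
```

```text
heading 86.87 tool shift mm [ -1.    4.  116.5] turn 0.1 TCP [0.5738 0.0288 0.2255] F [-0.9  0.5  0.3] open 23.4 t 28.3
11.671986177389044
vial bottom px (np.float64(279.07124528601025), np.float64(258.093014183309))
wall front- (np.float64(235.0313044906714), np.float64(236.71455205081662))
front part (np.float64(233.21224164157533), np.float64(188.39146019159725))
back- (np.float64(332.6461998955542), np.float64(236.7663164409459))
back part (np.float64(334.92490972275056), np.float64(188.42156684806403))
```

Emit:
{"name": "play_rows", "arguments": {
  "deltas": [-1,3,30,0,0,0,0,35,0,0,0,0,20,0,0,0,0,12,0,0,0,0,7,0,0,0,0,4,0,0,0,0,3,0,0,0,0,0,0,0]
}}

```text
t: 29.02
tool_pos: [0.5779, 0.0277, 0.1156]
orientation: [2.281, 2.158, 0.002]
force: [-0.5, -0.4, 0.1]
opening: 0.023
gripper_force: 11.7
```

Run:
```python
from h import *
go(*bay(BN,-.055,-.022),.108,86.8)
```

```text
heading 86.82 tool shift mm [-0.1 -0.4  7.6] turn 0.0 TCP [0.5779 0.0277 0.1156] F [-0.5 -0.4  0.1] open 23.0 t 29.0167
```

Emit:
{"name": "play_rows", "arguments": {
  "deltas": [0,0,2,0,0,0,0,2,0,0,0,0,0,0,0]
}}

```text
t: 29.27
tool_pos: [0.5778, 0.028, 0.1111]
orientation: [2.281, 2.159, 0.001]
force: [0.7, 0.1, 0.5]
opening: 0.0225
gripper_force: 11.7
```

Emit:
{"name": "play_rows", "arguments": {
  "deltas": [0,0,2,0,0,0,0,0,0,0]
}}

```text
t: 29.43
tool_pos: [0.5777, 0.0282, 0.1102]
orientation: [2.281, 2.159, 0.002]
force: [-4.4, 1.1, 8.8]
opening: 0.0231
gripper_force: 12.2
```

Emit:
{"name": "play_rows", "arguments": {
  "deltas": [0,0,2,0,0,0,0,0,0,0]
}}

```text
t: 29.6
tool_pos: [0.5778, 0.0283, 0.1092]
orientation: [2.281, 2.159, 0.002]
force: [-7.5, 1.1, 15.7]
opening: 0.0226
gripper_force: 12.4
```

Emit:
{"name": "play_rows", "arguments": {
  "deltas": [0,0,-2,0,0,0,0,-1,0,0,0,0,0,0,31,0,0,0,0,31,0,0,0,0,31,0,0,-15,0,31,0,0,-30,0,31,0,0,-35,0,31,0,0,-35,0,31,0,0,-35,0,45]
}}

```text
t: 30.43
tool_pos: [0.5768, 0.028, 0.2606]
orientation: [-2.281, -2.159, 0.001]
force: [1.5, -0.5, -0.5]
opening: 0.0339
gripper_force: 0.0
```

Run:
```python
from h import *
go(.575,.3238,.2,86.8)
w=shot('wrist','wv2'); h=cv2.cvtColor(w['pixels'],cv2.COLOR_BGR2HSV).astype(int)
m=((h[...,0]>12)&(h[...,0]<32)&(h[...,1]>150)&(h[...,2]>90)).astype(np.uint8); k,l,st,ce=cv2.connectedComponentsWithStats(m)
for i in range(1,k):
    if st[i,4]>15:
        q=onz(w,*ce[i],.133)[:2]; print(st[i],ce[i],q, 'bay xy',np.linalg.inv(np.array([[np.cos(.0559),np.sin(.0559)],[-np.sin(.0559),np.cos(.0559)]]))@(q-BN[0]))
print('expected',bay(BN,-.055,-.022))
```

```text
heading 86.84 tool shift mm [295.3 -18.   60.6] turn 0.0 TCP [0.5768 0.028  0.2606] F [ 1.5 -0.5 -0.5] open 33.9 t 30.4333
[429  95  14  10 113] [435.5398  99.3894] [0.7034 0.1074] bay xy [0.0662 0.0647]
[270 196  22  19 335] [280.5672 204.209 ] [0.5781 0.0296] bay xy [-0.0546 -0.02  ]
[429 226  17   3  26] [437.6154 227.1923] [0.7127 0.0014] bay xy [ 0.0814 -0.0406]
expected [0.5776 0.0276]
```

The vial stands upright at bay (−55, −20) mm. Check clearance to the wipes tub and the box around the left bottle.

Run:
```python
from h import *
w1,w2,sc,sd=load('w1'),load('w2'),load('scene0'),load('side0')
print('wipes lid',tri(w2,(515,292),sc,(252,139)),tri(sd,(190,241),sc,(252,139)))
z=tri(sd,(190,241),sc,(252,139))[0][2]
for u in((166,243),(215,240),(190,255)): print('lid edge',onz(sd,*u,z))
S=lambda x,y:(150+x/2.9,140+y/2.9); D=lambda x,y:(150+x/3.5,165+y/3.5)
for a,b in (((120,70),(285,425)),((228,72),(283,490)) ,((165,45),(180,425))): print('box',tri(sc,S(*a),sd,D(*b)))
```

```text
wipes lid (array([0.7553, 0.2363, 0.1785]), np.float64(0.005900038688183772)) (array([0.7714, 0.2461, 0.1692]), np.float64(0.002466695757121059))
lid edge [0.8359 0.2585 0.1692]
lid edge [0.6999 0.2427 0.1692]
lid edge [0.7553 0.3187 0.1692]
box (array([0.6239, 0.389 , 0.0999]), np.float64(0.04293112060529411))
box (array([0.6829, 0.3273, 0.0445]), np.float64(0.08785120661588043))
box (array([0.7048, 0.3919, 0.1043]), np.float64(0.0362182118789507))
```

Emit:
{"name": "play_rows", "arguments": {
  "deltas": [33,-2,0,0,38,33,-2,0,0,38,33,-2,0,0,38,33,-2,0,0,38,33,-2,0,0,38,33,-2,0,0,38,33,-2,0,0,38,33,-2,0,0,38,31,-2,0,0,38,0,0,0,0,38]
}}

```text
t: 31.32
tool_pos: [0.5741, 0.3289, 0.2583]
orientation: [-2.275, -2.163, -0.0]
force: [0.5, -0.5, -0.7]
opening: 0.0376
gripper_force: 0.0
```

Emit:
{"name": "play_rows", "arguments": {
  "deltas": [0,0,20,0,38,0,0,0,0,38,0,0,0,0,38]
}}

```text
t: 31.57
tool_pos: [0.5746, 0.3228, 0.2376]
orientation: [-2.281, -2.158, 0.006]
force: [0.5, -0.1, 0.4]
opening: 0.0379
gripper_force: 0.0
```

Run:
```python
from h import *
go(.575,.3238,.069,86.8)
w=shot('wrist','wb'); h=cv2.cvtColor(w['pixels'],cv2.COLOR_BGR2HSV)
p=proj(w,(.575,.3238,.09)); print(p)
ch=" .:-=+*#%@"; u,v=[int(i) for i in p]; g=h[v-60:v+60,u-90:u+90,2]; g=cv2.resize(g,(90,40),interpolation=cv2.INTER_AREA)
print('\n'.join(''.join(ch[min(9,int(v)*10//230)] for v in r) for r in g))
```

```text
heading 86.83 tool shift mm [  1.4   0.9 168.6] turn 0.0 TCP [0.5746 0.3228 0.2376] F [ 0.5 -0.1  0.4] open 37.9 t 31.5667
(np.float64(279.89855277702503), np.float64(198.7588513969242))
********************************************************###################*+=+----::-====
******************************************************######################+++----::-====
******************************************************######################+=+----::-====
*********************************************************###################*++----::-====
**********************************************************###################+==---::-====
***********************************************************##################+==---::-====
******************************************+======++*********#################===---:::====
*************************************##*====-------=+*******#################++=---::-====
*********************************#####+==--::::::----=******#################+==---::-=+++
*******************************######+--::--------::--=*****#################+==----:-=+++
***
[... 2026 characters left out ...]
+++++++++++++++++++++++++++++++++*######++++++++++++*##########
#+++++++++++++++++++++++++++++++++++++++++++++++++++++++++++*######++++++++++++*##########
#*++++++++++++++++++++++++++++++++++++++++++++++++++++++++++*#####*++++++++++++*##########
#+++++++++++++++++++++++++++++++++++++++++++++++++++++++++++*#####*++++++++++++*##########
+++++++++++++++++++++++++++++++++++++++++++++++++++++++++++++*****+++++++++++++*##########
+++++++++++++++++++++++++++++++++++++++++++++++++++++++++++++++++++++++++++++++*##########
+++++++++++++++++++++++++++++++++++++++++++++++++++++++++++++++++++++++++++++++###########
++++++++++++++++++=======++++++++++++++++++++++++++++++++++++****======+++++++*###########
```

Emit:
{"name": "play_rows", "arguments": {
  "deltas": [3,1,30,0,38,2,0,40,0,38,0,0,40,0,38,0,0,30,0,38,0,0,15,0,38,0,0,8,0,38,0,0,0,0,38,0,0,0,0,38]
}}

```text
t: 32.28
tool_pos: [0.5782, 0.3288, 0.0789]
orientation: [2.282, 2.158, 0.004]
force: [0.6, 0.9, 0.4]
opening: 0.038
gripper_force: 0.0
```

Run:
```python
from h import *
go(.576,.328,.069,86.8)
```

```text
heading 86.81 tool shift mm [-0.9 -2.2  9.9] turn 0.0 TCP [0.5782 0.3288 0.0789] F [0.6 0.9 0.4] open 38.0 t 32.2833
```

Emit:
{"name": "play_rows", "arguments": {
  "deltas": [0,-2,5,0,38,0,0,5,0,38,0,0,0,0,0,0,0,0,0,0,0,0,0,0,0,0,0,0,0,0,0,0,0,0,0],
  "newtons": 25
}}

```text
t: 32.87
tool_pos: [0.5755, 0.3289, 0.0675]
orientation: [2.281, 2.159, 0.003]
force: [1.7, -0.3, 4.3]
opening: 0.0297
gripper_force: 21.5
```

Emit:
{"name": "play_rows", "arguments": {
  "deltas": [0,0,-10,0,0,0,0,-30,0,0,0,0,-35,0,0,0,0,-35,0,0,0,0,-35,0,0,0,0,-35,0,0,0,0,-30,0,0,0,0,0,0,0]
}}

```text
t: 33.53
tool_pos: [0.5768, 0.3296, 0.2859]
orientation: [2.279, 2.157, 0.016]
force: [0.6, 0.7, 0.1]
opening: 0.0269
gripper_force: 32.1
```

Run:
```python
from h import *
go(*bay(BW,-.057,.032),.26,86.8)
```

```text
heading 86.85 tool shift mm [-409.4   14.8   23.9] turn 0.0 TCP [0.5768 0.3296 0.2859] F [0.6 0.7 0.1] open 26.9 t 33.5333
```

```bash
cat >> h.py <<'E'
def comps(w,f,z,amin=15,n=4):
    h=cv2.cvtColor(w['pixels'],cv2.COLOR_BGR2HSV).astype(int); m=f(h[...,0],h[...,1],h[...,2]).astype(np.uint8)
    k,l,st,ce=cv2.connectedComponentsWithStats(m)
    for i in sorted(range(1,k),key=lambda i:-st[i,4])[:n]:
        if st[i,4]>=amin: print('   px',ce[i].round(1),'box',st[i],'world',onz(w,*ce[i],z)[:2].round(4))
br=lambda h,s,v:(h<12)&(s>130)&(v>30)&(v<140)
E
python3 - <<'E'
from h import *
w=shot('wrist','wb2'); comps(w,br,.25); p=robot.read_state()['tool_pos']; print(proj(w,p-np.array([0,0,.03])))
w=shot('scene','scb2'); comps(w,br,.25,60,6); print(proj(w,p-np.array([0,0,.03])),robot.read_state()['force'],robot.read_state()['gripper_force'])
E
```

```text
px [277.4 241.1] box [ 237  220   82   50 2273] world [0.5763 0.3335]
   px [480.1 248. ] box [449 231  74  45 546] world [0.6994 0.3217]
   px [546.7 328.4] box [530 315  30  24 438] world [0.7492 0.262 ]
   px [449.2 289.2] box [443 276  14  28 157] world [0.6828 0.2947]
(np.float64(277.64571523477355), np.float64(248.83745776988232))
   px [381.3 282.4] box [372 269  20  27 388] world [ 0.1863 -0.4956]
   px [408.7  78.5] box [395  70  26  20 327] world [1.7161 0.024 ]
   px [196.2 128.5] box [190 117  13  22 231] world [0.5678 0.3195]
   px [333.2  67.8] box [323  61  21  14 230] world [1.6836 0.4172]
   px [281.9  68.6] box [273  63  17  21 161] world [1.4931 0.6097]
   px [403.6 109.4] box [393 104  23  10 118] world [ 1.2144 -0.1427]
(np.float64(195.7354669976247), np.float64(126.5329804967991)) [-0.9433 -0.5967 -2.02  ] 32.06970199244097
```

Emit:
{"name": "play_rows", "arguments": {
  "deltas": [-34,1,0,0,0,-34,1,0,0,0,-34,1,0,0,0,-34,1,0,0,0,-34,1,0,0,0,-34,1,0,0,0,-34,1,0,0,0,-34,1,0,0,0,-34,2,0,0,0,-34,2,0,0,0]
}}

```text
t: 34.47
tool_pos: [0.5663, -0.013, 0.2739]
orientation: [-2.279, -2.157, 0.005]
force: [0.6, -0.9, -1.0]
opening: 0.0267
gripper_force: 29.3
```

Emit:
{"name": "play_rows", "arguments": {
  "deltas": [-34,1,0,0,0,-34,1,0,0,0,0,0,0,0,0,0,0,0,0,0,0,0,0,0,0]
}}

```text
t: 34.88
tool_pos: [0.5653, -0.0791, 0.2747]
orientation: [-2.28, -2.156, 0.002]
force: [0.6, 0.4, -1.7]
opening: 0.0269
gripper_force: 29.3
```

Run:
```python
from h import *
go(*bay(BW,-.057,.032),.155,86.8)
```

```text
heading 86.8 tool shift mm [ -0.7   4.5 119.7] turn 0.0 TCP [ 0.5653 -0.0791  0.2747] F [ 0.6  0.4 -1.7] open 26.9 t 34.8833
```

Emit:
{"name": "play_rows", "arguments": {
  "deltas": [-1,4,25,0,0,0,0,30,0,0,0,0,25,0,0,0,0,15,0,0,0,0,8,0,0,0,0,5,0,0,0,0,0,0,0,0,0,0,0,0]
}}

```text
t: 35.55
tool_pos: [0.5708, -0.0803, 0.1696]
orientation: [2.28, 2.16, 0.001]
force: [0.6, 0.5, -1.4]
opening: 0.0271
gripper_force: 29.3
```

Run:
```python
from h import *
go(*bay(BW,-.057,.032),.155,86.8)
```

```text
heading 86.88 tool shift mm [ 0.4 -1.4 14.6] turn 0.1 TCP [ 0.5708 -0.0803  0.1696] F [ 0.6  0.5 -1.4] open 27.1 t 35.55
```

Emit:
{"name": "play_rows", "arguments": {
  "deltas": [0,0,4,0,0,0,0,4,0,0,0,0,2,0,0,0,0,0,0,0]
}}

```text
t: 35.88
tool_pos: [0.5714, -0.0811, 0.1605]
orientation: [2.28, 2.157, 0.003]
force: [-0.9, 0.9, 5.4]
opening: 0.0271
gripper_force: 29.7
```

Emit:
{"name": "play_rows", "arguments": {
  "deltas": [0,0,2,0,0,0,0,0,0,0]
}}

```text
t: 36.05
tool_pos: [0.5719, -0.0811, 0.16]
orientation: [2.279, 2.157, 0.004]
force: [-2.8, 0.9, 13.8]
opening: 0.0271
gripper_force: 29.8
```

Emit:
{"name": "play_rows", "arguments": {
  "deltas": [0,0,2,0,0,0,0,0,0,0]
}}

```text
t: 36.22
tool_pos: [0.5726, -0.0812, 0.1597]
orientation: [2.278, 2.156, 0.006]
force: [-5.2, 2.4, 23.3]
opening: 0.0273
gripper_force: 31.9
```

Emit:
{"name": "play_rows", "arguments": {
  "deltas": [0,0,-2,0,0,0,0,-2,0,0,0,0,-1,0,0,0,0,0,0,38,0,0,0,0,38,0,0,0,0,38,0,0,-15,0,38,0,0,-30,0,38,0,0,-35,0,38,0,0,-35,0,38]
}}

```text
t: 37.05
tool_pos: [0.5693, -0.0807, 0.2745]
orientation: [-2.28, -2.158, 0.003]
force: [0.4, -0.4, -0.0]
opening: 0.0378
gripper_force: 0.0
```

Run:
```python
from h import *
go(.4586,-.4109,.2,86.8)
w=shot('wrist','wb3'); comps(w,br,.13)
ch=" .:-=+*#%@"; u,v=[int(i) for i in proj(w,(*bay(BW,-.057,.032),.176))]; print(u,v); g=w['pixels'][v-60:v+60,u-90:u+90].max(2); g=cv2.resize(g,(90,40),interpolation=cv2.INTER_AREA)
print('\n'.join(''.join(ch[min(9,int(v)*10//230)] for v in r) for r in g))
w=shot('scene','scb3'); comps(w,br,.13,60,6); print(proj(w,(*bay(BW,-.057,.032),.122)), proj(w,(*bay(BW,-.057,.032),.176)))
```

```text
heading 86.84 tool shift mm [-335.9  -92.    74.7] turn 0.0 TCP [ 0.5693 -0.0807  0.2745] F [ 0.4 -0.4 -0. ] open 37.8 t 37.05
   px [281.  195.7] box [ 258  178   52   50 1140] world [ 0.5709 -0.0757]
   px [219.  413.9] box [212 408  17  11 129] world [ 0.49   -0.3165]
279 215
###################################***************=============:::::::::::::-=============
#########################*++++++++++===============-==-=======-------------::-------------
########################*-------------------------------=============--====:-====--=+++=+=
########################***############*****************###########***--=+*:+**+=--*##+++=
#########################*=***#*++*******+==+++++****#**++*+*+*####------=+=+++++++**#====
#########################*=############+=========-=+*##############------+*+##**###*##=+++
#########################*-##########*=======-------=+##*##########------+#*##**###**#++++
#########################*-*########+=====------:-----=**##########------+#*##*####*##+=++
##########################-*#######+====-:::::::::::::--*##########------*#*#########*++==
#
[... 2660 characters left out ...]
-. .---=================================+-  .--------------==++++=##
###****+--------------:   --==================-============****-  .:--------------=++==+##
   px [381.3 282.4] box [372 269  20  27 388] world [ 0.3363 -0.4488]
   px [408.6  78.4] box [395  70  26  21 329] world [2.2348 0.1963]
   px [333.2  67.7] box [323  61  21  14 231] world [2.1952 0.6842]
   px [296.2 193.2] box [291 185  12  19 151] world [ 0.5787 -0.0711]
   px [280.9  67.7] box [273  63  16  10 141] world [1.972  0.9397]
   px [403.7 109.4] box [393 105  23   8 114] world [ 1.6107 -0.0119]
(np.float64(296.8924960690434), np.float64(197.5610412928962)) (np.float64(297.7611453662672), np.float64(181.31395494960648))
```

Bottle one stands in its compartment. Now the right bottle.

Emit:
{"name": "play_rows", "arguments": {
  "deltas": [-33,-9,0,0,38,-33,-9,0,0,38,-33,-9,0,0,38,-33,-9,0,0,38,-33,-9,0,0,38,-33,-9,0,0,38,-33,-9,0,0,38,-33,-9,0,0,38,-33,-9,10,0,38,-33,-9,10,0,38]
}}

```text
t: 37.98
tool_pos: [0.4615, -0.4071, 0.2544]
orientation: [2.281, 2.159, -0.0]
force: [0.1, 0.1, 0.1]
opening: 0.0384
gripper_force: 0.0
```

Emit:
{"name": "play_rows", "arguments": {
  "deltas": [-6,-2,10,0,38,0,0,0,0,38,0,0,0,0,38]
}}

```text
t: 38.23
tool_pos: [0.4593, -0.4105, 0.243]
orientation: [-2.281, -2.156, -0.001]
force: [-0.1, 0.3, 0.2]
opening: 0.0377
gripper_force: 0.0
```

Run:
```python
from h import *
go(.4586,-.4109,.069,86.8)
w=shot('wrist','wb4'); u,v=[int(i) for i in proj(w,(.4586,-.4109,.09))]; print(u,v)
g=w['pixels'].max(2); m=(g<42).astype(np.uint8); m[:v-50]=0;m[v+50:]=0;m[:,:u-50]=0;m[:,u+50:]=0
k,l,st,ce=cv2.connectedComponentsWithStats(m)
for i in range(1,k):
    if st[i,4]>80: print(st[i],ce[i],onz(w,*ce[i],.088)[:2])
```

```text
heading 86.78 tool shift mm [ -0.9  -0.4 174. ] turn -0.0 TCP [ 0.4593 -0.4105  0.243 ] F [-0.1  0.3  0.2] open 37.7 t 38.2333
278 199
[266 180  29  31 695] [279.9165 195.4662] [ 0.46   -0.4075]
```

Emit:
{"name": "play_rows", "arguments": {
  "deltas": [2,0,30,0,38,0,0,40,0,38,0,0,40,0,38,0,0,30,0,38,0,0,15,0,38,0,0,8,0,38,0,0,0,0,38,0,0,0,0,38]
}}

```text
t: 38.95
tool_pos: [0.4612, -0.409, 0.0832]
orientation: [2.279, 2.16, 0.0]
force: [-0.3, 0.5, 0.5]
opening: 0.0381
gripper_force: 0.0
```

Run:
```python
from h import *
go(.460,-.4085,.071,86.8)
```

```text
heading 86.91 tool shift mm [ 0.4 -1.2 12.1] turn 0.1 TCP [ 0.4612 -0.409   0.0832] F [-0.3  0.5  0.5] open 38.1 t 38.95
```

Emit:
{"name": "play_rows", "arguments": {
  "deltas": [0,-1,6,0,38,0,0,6,0,38,0,0,0,0,38,0,0,0,0,0,0,0,0,0,0,0,0,0,0,0,0,0,0,0,0,0,0,0,0,0,0,0,0,0,0],
  "newtons": 25
}}

```text
t: 39.7
tool_pos: [0.4592, -0.4094, 0.0701]
orientation: [2.281, 2.159, 0.0]
force: [0.6, 0.4, 2.0]
opening: 0.0271
gripper_force: 27.1
```

Emit:
{"name": "play_rows", "arguments": {
  "deltas": [0,0,-10,0,0,0,0,-30,0,0,0,0,-35,0,0,0,0,-35,0,0,0,0,-35,0,0,0,0,-35,0,0,0,0,-25,0,0,0,0,0,0,0]
}}

```text
t: 40.37
tool_pos: [0.4607, -0.411, 0.2831]
orientation: [2.274, 2.152, -0.0]
force: [1.3, -0.5, -0.4]
opening: 0.0273
gripper_force: 26.8
```

Run:
```python
from h import *
go(*bay(BW,-.057,-.032),.27,86.8)
w=shot('wrist'); comps(w,br,.25,n=2)
```

```text
heading 86.84 tool shift mm [272.7  90.1  11.7] turn 0.0 TCP [ 0.4607 -0.411   0.2831] F [ 1.3 -0.5 -0.4] open 27.3 t 40.3667
   px [278.2 239.5] box [ 238  218   82   50 2258] world [ 0.4607 -0.4055]
   px [429.  223.6] box [426 221  10   7  25] world [ 0.5496 -0.4008]
```

Emit:
{"name": "play_rows", "arguments": {
  "deltas": [31,10,0,0,0,31,10,0,0,0,31,10,0,0,0,31,10,0,0,0,31,10,0,0,0,31,10,0,0,0,31,10,0,0,0,31,10,0,0,0,24,11,0,0,0,0,0,0,0,0]
}}

```text
t: 41.25
tool_pos: [0.5654, -0.1377, 0.2724]
orientation: [-2.274, -2.161, -0.0]
force: [0.3, -0.1, -1.0]
opening: 0.0269
gripper_force: 26.7
```

Emit:
{"name": "play_rows", "arguments": {
  "deltas": [0,0,0,0,0,0,0,20,0,0,0,0,0,0,0,0,0,0,0,0]
}}

```text
t: 41.58
tool_pos: [0.5631, -0.1432, 0.2524]
orientation: [-2.28, -2.155, 0.004]
force: [-0.7, 0.3, -0.5]
opening: 0.0273
gripper_force: 26.7
```

Run:
```python
from h import *
go(*bay(BW,-.057,-.032),.159,86.8)
```

```text
heading 86.77 tool shift mm [-0.5  3.1 93.4] turn -0.0 TCP [ 0.5631 -0.1432  0.2524] F [-0.7  0.3 -0.5] open 27.3 t 41.5833
```

Emit:
{"name": "play_rows", "arguments": {
  "deltas": [-1,1,25,0,0,0,0,25,0,0,0,0,18,0,0,0,0,10,0,0,0,0,6,0,0,0,0,3,0,0,0,0,0,0,0,0,0,0,0,0]
}}

```text
t: 42.25
tool_pos: [0.5664, -0.144, 0.169]
orientation: [2.281, 2.158, 0.001]
force: [0.4, -0.1, -2.3]
opening: 0.0269
gripper_force: 26.7
```

Run:
```python
from h import *
go(*bay(BW,-.057,-.032),.159,86.8)
```

```text
heading 86.83 tool shift mm [ 0.2 -0.7 10. ] turn 0.0 TCP [ 0.5664 -0.144   0.169 ] F [ 0.4 -0.1 -2.3] open 26.9 t 42.25
```

Emit:
{"name": "play_rows", "arguments": {
  "deltas": [0,0,4,0,0,0,0,3,0,0,0,0,0,0,0]
}}

```text
t: 42.5
tool_pos: [0.5662, -0.1438, 0.1609]
orientation: [2.281, 2.159, 0.001]
force: [1.9, 0.9, -0.6]
opening: 0.0269
gripper_force: 26.8
```

Emit:
{"name": "play_rows", "arguments": {
  "deltas": [0,0,2,0,0,0,0,0,0,0]
}}

```text
t: 42.67
tool_pos: [0.5666, -0.144, 0.1603]
orientation: [2.28, 2.158, 0.001]
force: [-0.7, -1.1, 6.1]
opening: 0.0271
gripper_force: 26.8
```

Emit:
{"name": "play_rows", "arguments": {
  "deltas": [0,0,2,0,0,0,0,0,0,0]
}}

```text
t: 42.83
tool_pos: [0.5673, -0.1442, 0.1598]
orientation: [2.279, 2.157, 0.003]
force: [-1.4, 0.2, 12.6]
opening: 0.0269
gripper_force: 27.7
```

Contact with the floor at ~.160 (.070 grip height + tray floor). Relieve, release and retreat.

Emit:
{"name": "play_rows", "arguments": {
  "deltas": [0,0,-2,0,0,0,0,-1,0,0,0,0,0,0,38,0,0,0,0,38,0,0,0,0,38,0,0,-15,0,38,0,0,-30,0,38,0,0,-35,0,38,0,0,-35,0,38,0,0,-35,0,38]
}}

```text
t: 43.67
tool_pos: [0.5653, -0.1434, 0.3106]
orientation: [-2.281, -2.159, 0.001]
force: [-0.2, -0.3, -0.1]
opening: 0.0381
gripper_force: 0.0
```

Emit:
{"name": "play_rows", "arguments": {
  "deltas": [0,-30,-10,0,38,0,-30,0,0,38,0,-30,0,0,38,0,-30,0,0,38,-30,-10,0,0,38,-30,0,0,0,38,-30,0,0,0,38,-30,0,0,0,38,0,0,0,0,38,0,0,0,0,38]
}}

```text
t: 44.5
tool_pos: [0.4288, -0.2573, 0.319]
orientation: [-2.284, -2.155, 0.0]
force: [0.0, -0.0, -0.4]
opening: 0.0379
gripper_force: 0.0
```

Run:
```python
from h import *
ims=[]
for n,f in(('scene',5),('side',5)):
    w=shot(n,n+'_end'); u,v=[int(i) for i in proj(w,(*bay(BW,-.055,.07),.12))]
    a=w['pixels'][v-50:v+50,u-40:u+40] if n=='side' else w['pixels'][v-50:v+50,u-60:u+40]; ims.append(cv2.resize(a,None,fx=4.4,fy=5.5,interpolation=cv2.INTER_CUBIC))
cv2.imwrite('pics/end.png',np.hstack(ims)); print(np.hstack(ims).shape)
def diff(n):
    a,b=load(n+'0')['pixels'],load(n+'_end')['pixels']; return a,b
sc0,sc1=load('scene0'),load('scene_end'); 
for nm,p,r in(('timer',(385,311),16),('marker',(270,266),22)):
    d=cv2.absdiff(sc0['pixels'],sc1['pixels']); print(nm,d[p[1]-r:p[1]+r,p[0]-r:p[0]+r].mean())
sd0,sd1=load('side0'),load('side_end'); d=cv2.absdiff(sd0['pixels'],sd1['pixels']); print('forceps side',d[272:300,328:345].mean(),'marker side',d[214:240,316:328].mean())
print(robot.read_state()['tool_pos'],robot.read_state()['t'])
```

```text
(550, 792, 3)
timer 10.204427083333334
marker 12.588498622589531
forceps side 1.8214285714285714 marker side 3.6314102564102564
[ 0.4293 -0.2558  0.3193] 44.6
```

View pics/end.png

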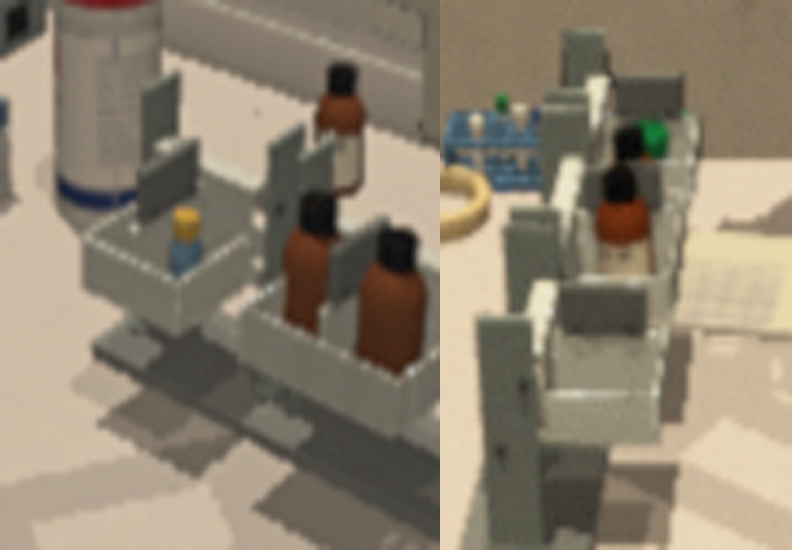

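Both trays hang level, the yellow-capped vial stands in the narrow tray and both bottles stand in the wide one. Bystanders are unmoved. Handing in.

```bash
python3 -c "
from plant import robot
print(robot.close_job())"
```

```text
the job is handed in; nothing more can be done
None
```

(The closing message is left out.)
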